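Find the full life-jacket cylinder on the balance and clip it home

TASK

One of the two look-alike gas cylinders in the tray is full and therefore heavier. Stand both upright on opposite pans of the balance, let go and let it tip; then leave the lighter one standing on its pan and clip the heavier one upright into the spring holder, pushing it in along the floor of the holder until it meets the sliding end pad and has pushed that back about 4 mm. Go gently: do not drive the end pad much further, do not slam onto the pans, do not let a cylinder topple, and leave the mug, pen cup and stapler where they are.

Things in the scene. Friction and masses are not known exactly. Their poses are not given: they have to be found in the camera images.
- cylinder_1_center (a point): centre (half-way up, 45 mm above its foot) of one of two gas cylinders that look exactly alike: plain aluminium, standing upright, body 40 mm diameter and 68 mm tall, then a narrow steel neck 18 mm across up to 90 mm overall; z up along its axis. One is full (about 0.26 to 0.34 kg) and one spent (about 0.13 to 0.20 kg); which is which changes. Both start standing in the tray.
- cylinder_2_center (a point): centre (half-way up, 45 mm above its foot) of one of two gas cylinders that look exactly alike: plain aluminium, standing upright, body 40 mm diameter and 68 mm tall, then a narrow steel neck 18 mm across up to 90 mm overall; z up along its axis. One is full (about 0.26 to 0.34 kg) and one spent (about 0.13 to 0.20 kg); which is which changes. Both start standing in the tray.
- cylinder_1: the same cylinder as cylinder_1_center; origin at the centre of its foot.
- cylinder_2: the same cylinder as cylinder_2_center; origin at the centre of its foot.
- tray: fixed grey plastic tray 210 x 85 mm, rim 12 mm high, floor 4 mm thick; origin under its centre, x along its length. The two cylinders stand in it, one towards each end.
- balance: fixed equal-arm balance on a grey base 130 x 270 x 18 mm; origin under its centre, y along the beam. Column, knife edge and beam stay below the pans.
- pan_left_top (a point): centre of the top face of the balance's +y pan, a flat steel disc 96 mm across, 6 mm thick; its top is 100 mm above the table when level, and the pan always stays level as it rises and sinks. The other pan is 210 mm away along the balance's y axis.
- pan_right_top (a point): centre of the top face of the balance's -y pan, the same as the other.
- pan_left (a joint): height of the +y pan above level, m, from -0.008 (fully down, on its stop) to +0.008; the -y pan moves by the opposite amount. Level when empty; it moves slowly (damped, 1 to 2 s) and the heavier side goes fully down and stays there. A single cylinder takes its pan fully down.
- holder: fixed spring holder for one cylinder: dark steel base plate 210 (x) x 110 (y) x 12 mm; origin under the plate's centre. A cylinder stands on the plate, its foot 12 mm above the origin, and is slid in along +x on the centre line y = 0. Home, its axis is somewhere between x = 15 and 52 mm, depending on how the stop is set.
- holder_load (a point): loading spot on top of the holder's plate, at x = -50 mm, y = 0 of the holder, before the cheeks; the plate is free there from x = -105 to -30 mm, so a cylinder can be set down upright with its axis here. Same axes as the holder.
- holder_cheeks (a point): on the plate at x = -4 mm, y = 0 of the holder, where the straight part of the two sprung black cheeks begins: 37 mm apart, to x = 68 mm, 15 to 51 mm above the holder's origin. Their flared mouth starts at x = -30 mm, 61 mm wide. They yield sideways, drag on the 40 mm cylinder with some 5 to 14 N as it slides and hold it where it is left.
- end_pad (a joint): how far the stiff sliding rubber end pad (32 mm wide, 15 to 55 mm above the holder's origin) is pushed back along the holder's +x, m: 0 at rest, 0.010 bottomed out. It takes 4 N, rising to 7.5 N, on top of the cheeks' drag, and stays where pushed. At rest its face is anywhere from x = 34 to 64 mm of the holder: its stop is set anew each time and not measured, so it must be felt for.
- mug: bystander: white mug, 80 mm across, 90 mm high, beyond the balance; origin under its centre. Leave alone.
- pen_cup: bystander: blue square pen cup, 70 mm wide, 95 mm high (pens to 150 mm), beyond the balance; origin under its centre. Leave alone.
- stapler: bystander: black and grey stapler 130 mm long (y), 45 mm high, between the robot and the balance; origin under its centre. Leave alone.

How it is judged:
By the outcome, as a careful person would: the job done as asked, in the order asked, and still so for the second after the job is handed in, with the robot touching nothing.
It also fails if it takes over 72 s, if anything falls off the work surface, if the arm or the gripper's body presses on something with over 40 N, if the wrist force passes 120 N, or if a joint passes its speed limit or range.

ROBOT

A 6-joint arm with a two-finger parallel gripper is mounted at the origin on the work surface. World frame = base frame: x ahead of the robot, y to its left, z up, the work surface at z = 0. Lengths are in m, angles in rad, forces in N, time in s.
With the tool pointing down it reaches from about 0.35 to 0.85 m from the base axis. Payload 8.1 kg.
Tool frame: the origin (TCP) lies on the centre line of the jaws, within the pads' length; the fingertips stand robot.tip_extent ahead of it and the grasp point (between the pads) lies 11 mm behind it (robot.tip_extent is the distance from the TCP to the fingertips, in m); y points along the fingers, z is the direction in which the jaws open and shut, and the axes are right-handed (so a half turn about y gives the same grasp; the last joint's range is limited). The gripper opens to 93 mm and grips with 3 to 60 N. Pads are 15 mm wide; open, the fingers measure 128 mm over their backs; the gripper's body (75 mm by 188 mm) begins 65 mm behind the grasp point.
Start: joints at [-1.253, 0.13, 1.488, -0, 1.523, -0.085], TCP at [0.235, -0.552, 0.227] pointing down, gripper open.
Joint ranges: [-2.96, 2.96], [-0.89, 2.26], [0.02, 2.5], [-1.34, 4.48], [0, 2.73], [-2.66, 2.66]. Speed limits (rad/s): [2.39, 2.39, 2.79, 3.14, 3.14, 3.14].

INTERFACE

Orientations are given as a rotation vector (axis times angle).
In Python, from plant import monitor, optics, robot gives the robot as it stands.
- The arm moves only by the shell command python3 -m inch 'ROWS' [OPENING] [FORCE]. ROWS is JSON, a list that holds one entry, the list of rows, each a list of 6 numbers: the shift along the tool's x, y, z in mm, then the turn, a rotation vector about the tool's x, y, z in rad. A call has 1 to 8 rows; each row shifts and turns the commanded pose from where the row before left it, along the tool's axes as they then stand; what a row does not reach is not made up. A row lasts 1/8 s, in which the tool goes at most 62.5 mm and 10.7 degrees, less where a joint would pass 70% of its speed; a pose out of reach is approached as far as the arm can. A call is refused whole if a number of a shift passes 62.5 or a number of a turn 0.188, either way. A call with a gripper value outside its range is refused whole. OPENING is the finger opening in mm, from 0 to 93, set as the call begins (- or left out, the last holds). The fingers move at their own pace and stop on an object; FORCE is the grip in N (left out, the last holds). Time passes only in rows, so rows that do not move let the fingers close. It gives the time, the measured TCP pose, the force and the opening at its end, in the units of the state.
- monitor.read_state(): the state, without advancing time (a new reading comes with each control period).
- optics.read_camera(name): name is "scene" or "top" or "wrist"; returns a dict with "image" (480x640x3 uint8, blue, green, red), "fx", "fy", "cx", "cy" (pixels), "k1" (the pictures are not rectified: a ray, as slopes to the right and down, at radius r is drawn at 1 + k1 r^2 times it, then the intrinsics apply), "rvec" (rotation vector, rad) and "tvec" (3), from world to camera coordinates, as OpenCV has them. Camera axes: x right, y down, z forward; pixel columns grow to the right and rows downward; lengths in m; the calibration is good to about 2 mm. A picture is of the moment at which its call begins. There is no depth.
- robot.close_job(): hands the job in, once; it reports no verdict.
The state is a dict: "t": time; "q": joint angles; "dq": joint speeds; "joint_torque": joint torques, N m; "tool_pos": TCP position; "orientation": TCP orientation; "force": force on the tool from outside, world axes, zero at the start; "wrist_torque": the same for the moment, N m; "opening": finger opening in m.
Only numpy, scipy, OpenCV 4.12 (cv2) and the standard library are available. Lean on these libraries where they do the work, as an engineer would, in place of code of your own. Each camera call takes 0.05 s, during which the arm holds its last target.

## Working session

There is one attempt and no reset: what is moved stays moved. The work goes in short steps, Python scripts to look and compute and a shell command to move; the robot and the scene stay as the last step left them, time stands still between calls to the robot, and variables do not carry over. Pictures are saved under pics/ and viewed, and the job is handed in when it is done.

```bash
ls; mkdir -p pics; python3 - <<'E'
from plant import monitor, optics, robot
import cv2
print(robot.tip_extent); print(monitor.read_state())
for n in ("scene","top","wrist"):
    c=optics.read_camera(n); cv2.imwrite(f"pics/{n}0.png",c["image"]); print(n,{k:v for k,v in c.items() if k!="image"})
E
```

```text
pics
0.008
{'t': 0.0, 'q': array([-1.25342912e+00,  1.31131947e-01,  1.48923657e+00, -6.71966475e-06,
        1.52299980e+00, -8.53933425e-02]), 'dq': array([ 0.00217378, -0.00045736,  0.00073166, -0.0009713 ,  0.00109523,
       -0.0006814 ]), 'joint_torque': array([ 4.16020730e-04, -5.59843862e+01, -4.91761923e+01,  7.70802959e-02,
        3.60810512e-02, -1.57886420e-04]), 'tool_pos': array([ 0.23502983, -0.55146926,  0.22562834]), 'orientation': array([-0.40853202,  2.00189869, -1.99829988]), 'force': array([-0.7838362 , -0.59402094,  0.06851892]), 'wrist_torque': array([-0.00632904, -0.02818131,  0.05532426]), 'opening': 0.09282940794474993}
scene {'fx': 438.1142493101909, 'fy': 438.1142493101909, 'cx': 318.5519507440681, 'cy': 245.31259969025317, 'k1': -0.027341887754855847, 'rvec': array([ 0.60341423,  2.85704904, -0.79398002]), 'tvec': array([ 0.5568528 , -0.15667922,  1.1859141 ])}
top {'fx': 444.63644759404514, 'fy': 444.63644759404514, 'cx': 312.920583198042, 'cy': 234.36743815967992, 'k1': -0.0540435224440647, 'rvec': array([ 2.17825431, -2.21290996,  0.11046136]), 'tvec': array([0.00091892, 0.57439693, 0.82346835])}
wrist {'fx': 410.5046719782073, 'fy': 410.5046719782073, 'cx': 324.79815819695386, 'cy': 239.78897505801024, 'k1': -0.055539244733477794, 'rvec': array([-2.41999498,  1.59783643,  0.22659583]), 'tvec': array([-0.60017985, -0.03214026,  0.39003517])}
```

View pics/scene0.png

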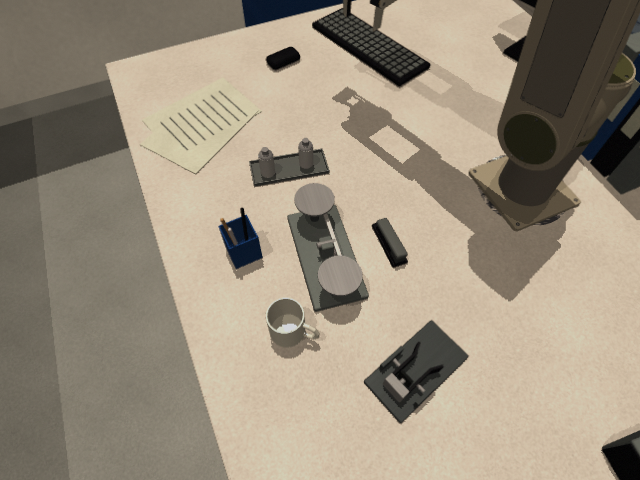

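View pics/top0.png

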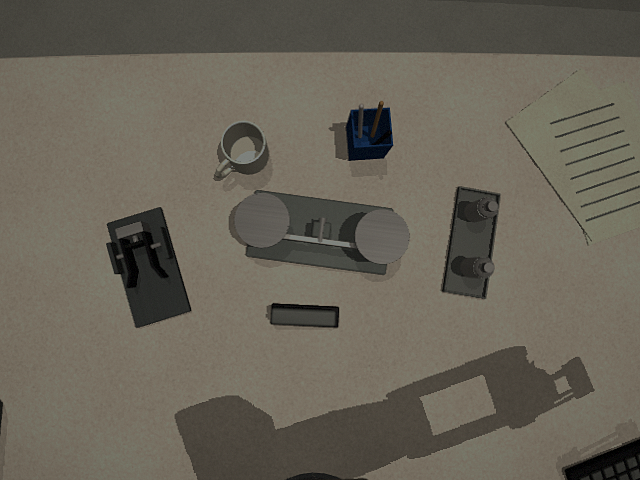

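View pics/wrist0.png

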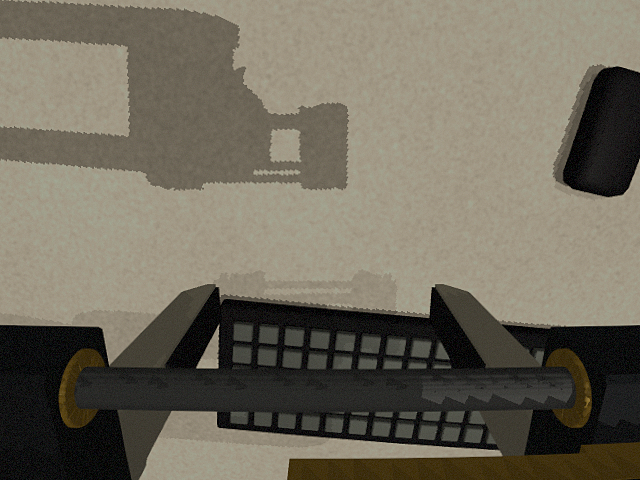

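The scene and top views show the holder at top (150,267), pans at (262,220) and (382,236), and the cylinders at (475,210) and (470,267). I'll enlarge the top view.

```bash
python3 - <<'E'
import cv2
im=cv2.imread("pics/top0.png")
for n,(x,y,w,h) in dict(hold=(95,195,105,140),bal=(220,180,200,100),tray=(430,175,90,135)).items():
    s=min(800//w,600//h); cv2.imwrite(f"pics/c_{n}.png",cv2.resize(im[y:y+h,x:x+w],None,fx=s,fy=s,interpolation=cv2.INTER_CUBIC)); print(n,s)
E
```

```text
hold 4
bal 4
tray 4
```

View pics/c_hold.png

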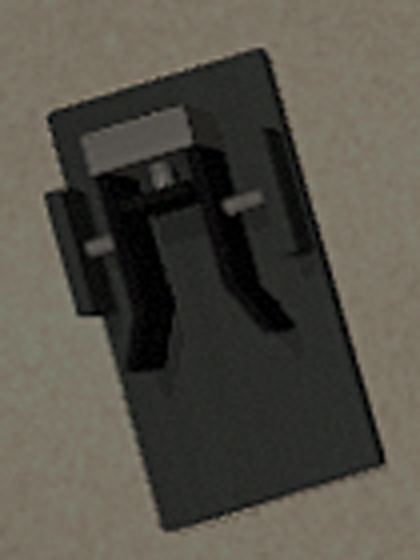

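View pics/c_bal.png

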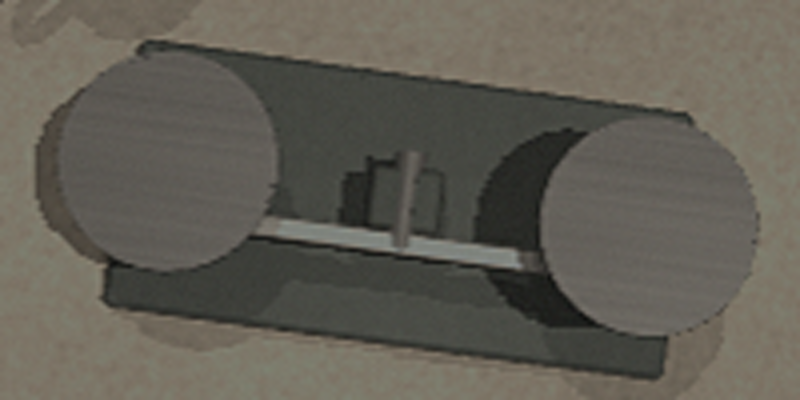

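View pics/c_tray.png

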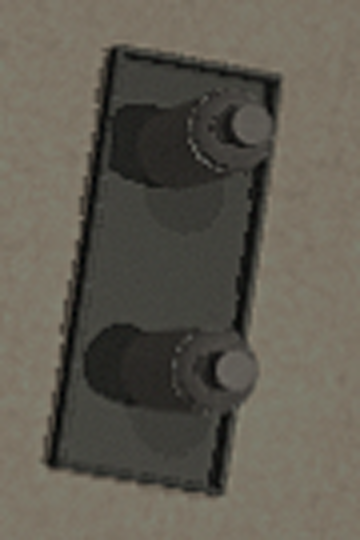

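The holder crop shows plate corners at (50,115), (265,50), (383,462), (165,530). The pan centres are at about (168,161) and (650,226), and the neck tops at (250,125) and (236,370). All are in 4x crop coordinates.

```bash
cat > h.py <<'E'
import numpy as np, cv2
from scipy.spatial.transform import Rotation as R
def K(c): return np.array([[c["fx"],0,c["cx"]],[0,c["fy"],c["cy"]],[0,0,1.]])
def ray(c,uv):
    d=np.array([(uv[0]-c["cx"])/c["fx"],(uv[1]-c["cy"])/c["fy"]]); p=d.copy()
    for _ in range(20): p=d/(1+c["k1"]*(p@p))
    M=R.from_rotvec(c["rvec"]).as_matrix(); o=-M.T@c["tvec"]; return o,M.T@np.array([p[0],p[1],1])
def onz(c,uv,z):
    o,v=ray(c,uv); return o+v*(z-o[2])/v[2]
def proj(c,P):
    return cv2.projectPoints(np.array(P,float).reshape(-1,1,3),np.array(c["rvec"]),np.array(c["tvec"]),K(c),np.array([c["k1"],0,0,0.]))[0][:,0]
E
python3 - <<'E'
from h import *
from plant import optics
c=optics.read_camera("top")
def g(x,y,ox,oy,z): return onz(c,(ox+(x+.5)/4-.5,oy+(y+.5)/4-.5),z)
print("necks",[g(x,y,430,175,.094).round(4) for x,y in((250,125),(236,370))])
pl=[g(x,y,430,175,.012) for x,y in((112,46),(279,75),(219,494),(50,465))]
print("tray",np.mean(pl,0).round(4),[np.linalg.norm(pl[i]-pl[i-1]).round(4) for i in range(4)])
p=[g(x,y,220,180,.1) for x,y in((168,161),(650,226))]; print("pans",p,np.linalg.norm(p[0]-p[1]), np.mean(p,0))
h=[g(x,y,95,195,.012) for x,y in((50,115),(265,50),(383,462),(165,530))]
print("hold",np.mean(h,0).round(4),[np.linalg.norm(h[i]-h[i-1]).round(4) for i in range(4)])
v=(h[0]+h[1]-h[2]-h[3]); print("yaw",np.arctan2(v[1],v[0]), np.arctan2(*(h[0]-h[1])[1::-1])-np.pi/2)
s=optics.read_camera("scene"); cv2.imwrite("pics/s1.png",s["image"])
# scene check: project
o=np.mean(h,0);ya=np.arctan2(v[1],v[0]);e=np.array([np.cos(ya),np.sin(ya),0])
for q in h+p+[g(250,125,430,175,.094),g(236,370,430,175,.094)]:print(proj(s,q).round(1))
im=s["image"].copy()
cv2.imwrite("pics/s_h.png",cv2.resize(im[310:430,355:475],None,fx=5,fy=5,interpolation=2))
cv2.imwrite("pics/s_b.png",cv2.resize(im[130:310,240:380],None,fx=3,fy=3,interpolation=2))
E
```

```text
necks [array([ 0.615 , -0.3261,  0.094 ]), array([ 0.5065, -0.3146,  0.094 ])]
tray [ 0.5563 -0.3169  0.012 ] [np.float64(0.2075), np.float64(0.0851), np.float64(0.2084), np.float64(0.0844)]
pans [array([0.59484248, 0.08195802, 0.1       ]), array([ 0.56365078, -0.12589382,  0.1       ])] 0.21017923256178245 [ 0.57924663 -0.0219679   0.1       ]
hold [0.5181 0.3069 0.012 ] [np.float64(0.2065), np.float64(0.1081), np.float64(0.2057), np.float64(0.1081)]
yaw 0.2829382020724417 0.2799407674456209
[[401. 421.]]
[[363.9 378.9]]
[[431.1 318.9]]
[[468.6 355. ]]
[[340.5 273.9]]
[[314.8 197.9]]
[[265.4 148.9]]
[[305.8 139.6]]
```

View pics/s_h.png

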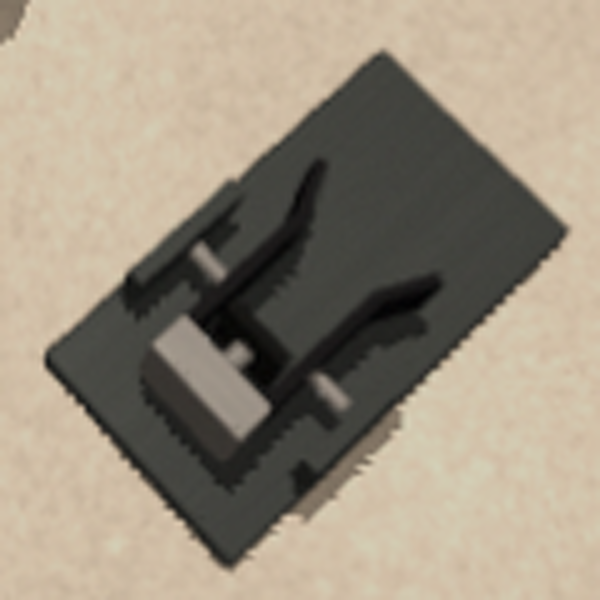

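View pics/s_b.png

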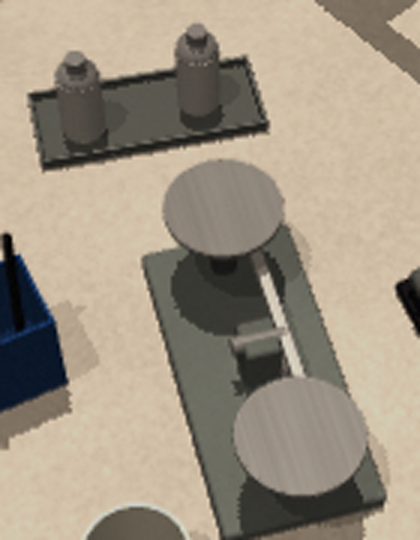

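```bash
cat >> h.py <<'E'
from plant import monitor
# name points (world). 
def go(target,yaw=None):
    """shift in tool mm to bring TCP to target; yaw = wanted direction angle of tool z (mod pi)"""
    s=monitor.read_state(); M=R.from_rotvec(s["orientation"]).as_matrix()
    d=M.T@(np.array(target)-s["tool_pos"])*1000
    print("tcp",s["tool_pos"].round(4),"t",round(s["t"],3),"F",s["force"].round(2),"op",round(s["opening"]*1000,1))
    print("shift tool mm",d.round(1))
    zy=np.arctan2(M[1,2],M[0,2]); print("z-dir yaw",round(zy,3),"x-dir",M[:,0].round(3),"y",M[:,1].round(3))
    if yaw is not None:
        dy=(yaw-zy+np.pi/2)%np.pi-np.pi/2; 
        print("turn world",round(dy,3),"tool rotvec",(M.T@[0,0,dy]).round(3))
E
python3 - <<'E'
from h import *
print(monitor.read_state()["q"])
go((.5065,-.3146,.2),.283)
from plant import optics
c=optics.read_camera("top")
print("stapler",onz(c,(305,312),.045),"mug",onz(c,(245,142),.09),"pen",onz(c,(371,123),.095))
print("holder posts", [onz(c,(95+x/4,195+y/4),z).round(3) for x,y,z in((60,190,.05),(275,135,.05),(85,145,.06),(187,115,.06))])
E
```

```text
[-1.25338723e+00  1.30792888e-01  1.48868755e+00 -9.60396070e-07
  1.52298232e+00 -8.54176138e-02]
tcp [ 0.2351 -0.5517  0.2261] t 0.25 F [-0.7   0.41 -0.03] op 93.1
shift tool mm [-342.6   26.3 -111.8]
z-dir yaw -1.168 x-dir [-0.92  -0.392 -0.   ] y [-0.     0.001 -1.   ]
turn world 1.451 tool rotvec [-0.000e+00 -1.451e+00 -1.000e-03]
stapler [0.4306901  0.00931726 0.045     ] mug [0.73522463 0.11137387 0.09      ] pen [ 0.76627405 -0.11302977  0.095     ]
holder posts [array([0.563, 0.365, 0.05 ]), array([0.587, 0.266, 0.05 ]), array([0.582, 0.35 , 0.06 ]), array([0.595, 0.303, 0.06 ])]
```

```bash
python3 -m inch '[[[0,0,0,0,-0.181,0],[0,0,0,0,-0.181,0],[0,0,0,0,-0.181,0],[0,0,0,0,-0.181,0],[0,0,0,0,-0.181,0],[0,0,0,0,-0.181,0],[0,0,0,0,-0.181,0],[0,0,0,0,-0.181,0]]]'; python3 - <<'E'
from h import *
go((.5065,-.3146,.2),.283)
E
```

```text
t: 1.3
tool_pos: [0.2352, -0.5519, 0.2265]
orientation: [-1.331, 0.996, -0.996]
force: [-0.6, -0.0, 0.2]
opening: 0.0928
tcp [ 0.2352 -0.5519  0.2265] t 1.3 F [-0.59 -0.01  0.25] op 92.8
shift tool mm [-151.1   26.6  327.2]
z-dir yaw 0.286 x-dir [ 0.282 -0.959 -0.   ] y [-0.  0. -1.]
turn world -0.003 tool rotvec [ 0.     0.003 -0.   ]
```

```bash
python3 -m inch '[[[-25,4,55,0,0,0],[-25,4,55,0,0,0],[-25,4,55,0,0,0],[-25,4,55,0,0,0],[-25,4,54,0,0,0],[-26,6,53,0,0,0],[0,0,0,0,0,0]]]'; python3 - <<'E'
from h import *
from plant import optics
go((.5065,-.3146,.2),.283)
c=optics.read_camera("wrist"); cv2.imwrite("pics/w1.png",c["image"])
print(proj(c,[(.5065,-.3146,.094),(.615,-.3261,.094)]))
E
```

```text
t: 2.17
tool_pos: [0.51, -0.313, 0.1998]
orientation: [-1.33, 0.997, -0.995]
force: [-1.0, -0.2, 0.2]
opening: 0.0927
tcp [ 0.51   -0.313   0.1998] t 2.175 F [-0.97 -0.19  0.16] op 92.7
shift tool mm [ 0.6 -0.2 -3.8]
z-dir yaw 0.285 x-dir [ 0.281 -0.96  -0.001] y [-0.     0.001 -1.   ]
turn world -0.002 tool rotvec [ 0.     0.002 -0.   ]
[[318.17950633 241.27220156]
 [462.33001898 298.29862797]]
```

View pics/w1.png

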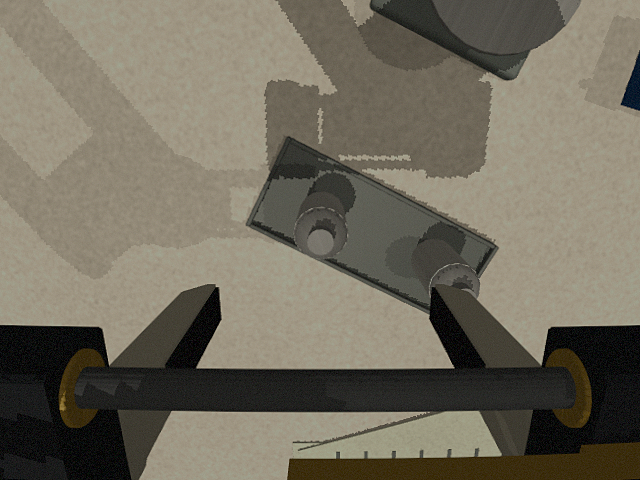

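The neck top is at (320,242) against the predicted (318,241), so the estimate holds to about 1 mm. Descending.

```bash
python3 -m inch '[[[0,20,-3,0,0,0],[0,40,0,0,0,0],[0,40,0,0,0,0],[0,30,0,0,0,0],[0,20,0,0,0,0],[0,7,0,0,0,0],[0,0,0,0,0,0]]]'; python3 - <<'E'
from h import *
from plant import optics
go((.5065,-.3146,.043),.283)
c=optics.read_camera("wrist"); cv2.imwrite("pics/w2.png",c["image"])
E
```

```text
t: 3.1
tool_pos: [0.5047, -0.3178, 0.0438]
orientation: [-1.329, 1.001, -1.001]
force: [0.9, -0.4, -0.4]
opening: 0.093
tcp [ 0.5047 -0.3178  0.0438] t 3.1 F [ 0.89 -0.44 -0.44] op 93.0
shift tool mm [-2.6  0.8  2.6]
z-dir yaw 0.279 x-dir [ 0.276 -0.961  0.   ] y [ 0. -0. -1.]
turn world 0.004 tool rotvec [ 0.    -0.004  0.   ]
```

View pics/w2.png

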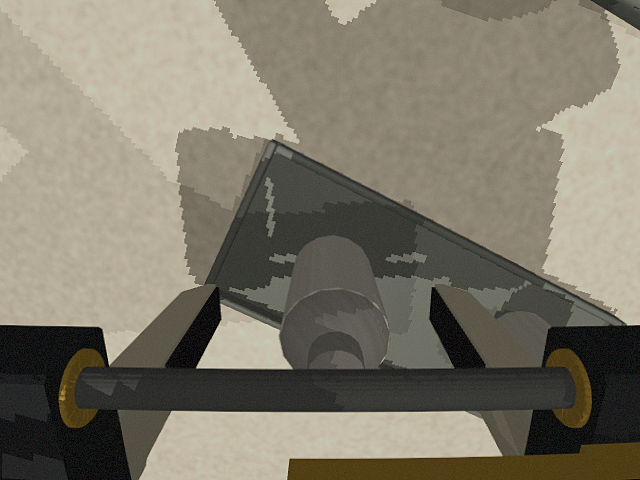

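```bash
python3 -m inch '[[[-2,0,2,0,0,0],[0,0,0,0,0,0]]]'; python3 - <<'E'
from h import *
go((.5065,-.3146,.043),.283)
E
```

```text
t: 3.4
tool_pos: [0.507, -0.315, 0.0447]
orientation: [-1.329, 0.999, -1.002]
force: [0.2, 0.3, 0.2]
opening: 0.093
tcp [ 0.507  -0.315   0.0447] t 3.4 F [0.22 0.32 0.2 ] op 93.0
shift tool mm [-0.6  1.7 -0.4]
z-dir yaw 0.28 x-dir [ 0.277 -0.961  0.001] y [ 0.001 -0.001 -1.   ]
turn world 0.003 tool rotvec [ 0.    -0.003  0.   ]
```

```bash
python3 -m inch '[[[0,1,0,0,0,0],[0,0,0,0,0,0],[0,0,0,0,0,0],[0,0,0,0,0,0],[0,0,0,0,0,0],[0,0,0,0,0,0]]]' 30 20;  python3 - <<'E'
from h import *
go((.5065,-.3146,.043),.283)
E
```

```text
t: 4.15
tool_pos: [0.5064, -0.3149, 0.0426]
orientation: [-1.329, 1.0, -1.001]
force: [0.2, -0.1, -1.0]
opening: 0.04
tcp [ 0.5064 -0.3149  0.0426] t 4.15 F [ 0.22 -0.07 -1.04] op 40.0
shift tool mm [-0.2 -0.4  0.2]
z-dir yaw 0.28 x-dir [ 0.276 -0.961  0.   ] y [ 0. -0. -1.]
turn world 0.003 tool rotvec [ 0.    -0.003  0.   ]
```

```bash
python3 -m inch '[[[0,-10,0,0,0,0],[0,-25,0,0,0,0],[0,-40,0,0,0,0],[0,-40,0,0,0,0],[0,-25,0,0,0,0],[0,0,0,0,0,0]]]';  python3 - <<'E'
from h import *
go((.5637,-.1259,.183),.283)
from plant import optics
import time
c=optics.read_camera("wrist"); cv2.imwrite("pics/w3.png",c["image"])
print([monitor.read_state()["force"].round(2) for _ in range(3)])
E
```

```text
t: 4.9
tool_pos: [0.5075, -0.3158, 0.1857]
orientation: [-1.329, 0.996, -1.005]
force: [0.6, -0.8, -3.5]
opening: 0.0397
tcp [ 0.5075 -0.3158  0.1857] t 4.9 F [ 0.61 -0.79 -3.51] op 39.7
shift tool mm [-167.     2.3  106.5]
z-dir yaw 0.28 x-dir [ 0.276 -0.961  0.004] y [ 0.004 -0.003 -1.   ]
turn world 0.003 tool rotvec [ 0.    -0.003  0.   ]
[array([ 0.5 ,  0.44, -3.35]), array([ 0.5 ,  0.44, -3.35]), array([ 0.5 ,  0.44, -3.35])]
```

View pics/w3.png

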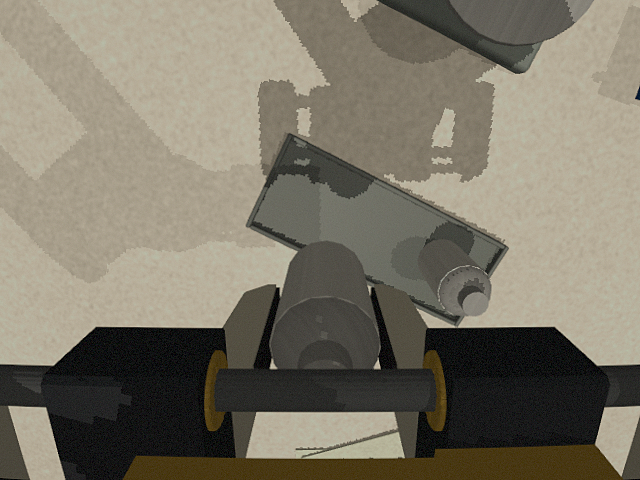

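The cylinder is held upright at 39.7 mm opening and about 3.4 N, so it is probably the full one. It goes to the left pan.

```bash
python3 - <<'E'
from h import *
go((.5948,.082,.185),.283)
E
python3 -m inch '[[[-20,0,11,0,0,0],[-45,0,24,0,0,0],[-52,0,28,0,0,0],[-52,0,28,0,0,0],[-52,0,28,0,0,0],[-52,0,27,0,0,0],[-50,0,27,0,0,0],[-25,0,13,0,0,0]]]';  python3 - <<'E'
from h import *
go((.5948,.082,.185),.283)
E
```

```text
tcp [ 0.5066 -0.3151  0.1833] t 4.95 F [ 0.5   0.44 -3.35] op 39.9
shift tool mm [-357.3   -2.   194.6]
z-dir yaw 0.28 x-dir [ 0.276 -0.961  0.001] y [ 0.001 -0.001 -1.   ]
turn world 0.003 tool rotvec [ 0.    -0.003  0.   ]
t: 5.95
tool_pos: [0.5873, 0.0753, 0.1804]
orientation: [-1.331, 1.001, -0.996]
force: [-0.0, -0.4, -2.7]
opening: 0.0396
tcp [0.5873 0.0753 0.1804] t 5.95 F [-0.02 -0.45 -2.66] op 39.6
shift tool mm [-4.4 -4.6  9.1]
z-dir yaw 0.283 x-dir [ 0.279 -0.96  -0.002] y [-0.003  0.001 -1.   ]
turn world -0.0 tool rotvec [0. 0. 0.]
```

```bash
python3 -m inch '[[[-9,5,9,0,0,0],[0,15,0,0,0,0],[0,15,0,0,0,0],[0,0,0,0,0,0],[0,0,0,0,0,0]]]';  python3 - <<'E'
from h import *
from plant import optics
for i in range(3):
    go((.5948,.082,.14),.283); c=optics.read_camera("wrist")
cv2.imwrite("pics/w4.png",c["image"]); cv2.imwrite("pics/s4.png",cv2.resize(optics.read_camera("scene")["image"][130:310,240:400],None,fx=3,fy=3))
E
```

```text
t: 6.58
tool_pos: [0.5949, 0.0812, 0.1476]
orientation: [-1.328, 1.002, -1.001]
force: [0.6, 0.1, -2.8]
opening: 0.0395
tcp [0.5949 0.0812 0.1476] t 6.575 F [ 0.58  0.08 -2.84] op 39.5
shift tool mm [-0.8  7.6  0.1]
z-dir yaw 0.279 x-dir [ 0.275 -0.961  0.   ] y [-0. -0. -1.]
turn world 0.004 tool rotvec [ 0.    -0.004 -0.   ]
tcp [0.5953 0.0814 0.1481] t 6.625 F [-0.32  0.78 -2.46] op 39.8
shift tool mm [-0.7  8.1 -0.3]
z-dir yaw 0.279 x-dir [ 0.275 -0.961  0.   ] y [ 0.001  0.    -1.   ]
turn world 0.004 tool rotvec [ 0.    -0.004  0.   ]
tcp [0.5955 0.0816 0.1484] t 6.675 F [ 0.59 -0.4  -3.16] op 40.2
shift tool mm [-0.5  8.4 -0.5]
z-dir yaw 0.279 x-dir [ 0.276 -0.961  0.   ] y [ 0.001  0.    -1.   ]
turn world 0.004 tool rotvec [ 0.    -0.004  0.   ]
```

View pics/w4.png

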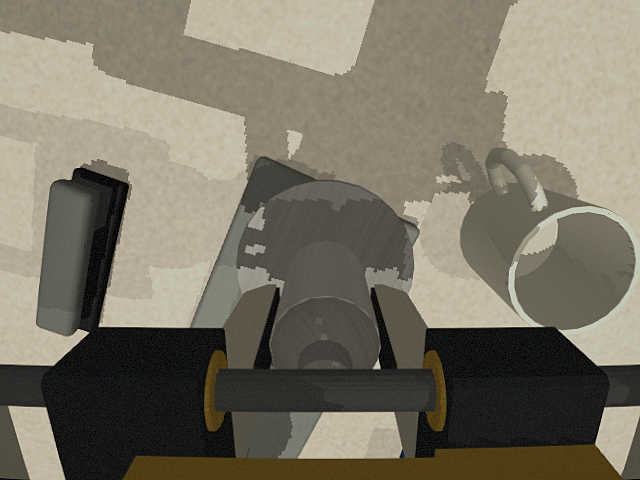

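View pics/s4.png

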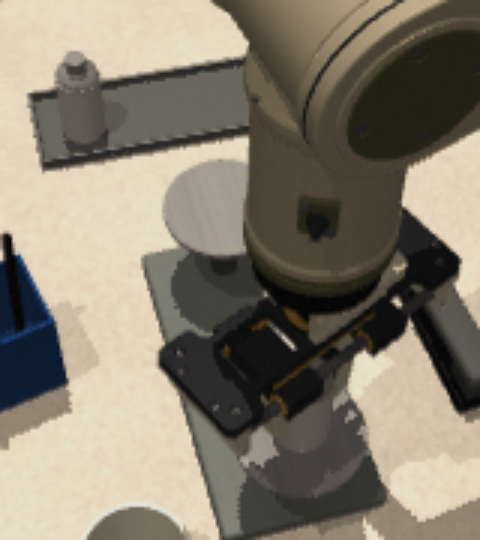

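The cylinder hangs over the left pan centre (pan ellipse around (325,265) in the wrist view), and the mug is clear. Lowering gently.

```bash
python3 -m inch '[[[0,4,0,0,0,0],[0,3,0,0,0,0],[0,1,0,0,0,0],[0,0,0,0,0,0],[0,0,0,0,0,0]]]';  python3 - <<'E'
from h import *
from plant import optics
for i in range(3):
    go((.5948,.082,.1395),.283); c=optics.read_camera("wrist")
E
```

```text
t: 7.4
tool_pos: [0.595, 0.0822, 0.1397]
orientation: [-1.329, 1.0, -1.001]
force: [-1.1, 0.3, -3.0]
opening: 0.0395
tcp [0.595  0.0822 0.1397] t 7.4 F [-1.13  0.29 -3.04] op 39.5
shift tool mm [ 0.1  0.2 -0.3]
z-dir yaw 0.28 x-dir [ 0.276 -0.961 -0.   ] y [ 0.  0. -1.]
turn world 0.003 tool rotvec [-0.    -0.003  0.   ]
tcp [0.5951 0.0822 0.1398] t 7.45 F [ 0.16  0.53 -3.39] op 39.9
shift tool mm [ 0.1  0.3 -0.3]
z-dir yaw 0.28 x-dir [ 0.276 -0.961  0.   ] y [ 0.  0. -1.]
turn world 0.003 tool rotvec [ 0.    -0.003  0.   ]
tcp [0.5951 0.0821 0.1398] t 7.5 F [ 0.46 -0.19 -2.61] op 39.5
shift tool mm [ 0.1  0.3 -0.3]
z-dir yaw 0.28 x-dir [ 0.276 -0.961  0.   ] y [ 0.  0. -1.]
turn world 0.003 tool rotvec [ 0.    -0.003  0.   ]
```

```bash
python3 -m inch '[[[0,1,0,0,0,0],[0,1,0,0,0,0],[0,1,0,0,0,0],[0,1,0,0,0,0]]]'; python3 -m inch '[[[0,1,0,0,0,0],[0,1,0,0,0,0],[0,1,0,0,0,0],[0,1,0,0,0,0]]]'; python3 -m inch '[[[0,0,0,0,0,0],[0,0,0,0,0,0]]]'
```

```text
t: 8.05
tool_pos: [0.595, 0.0821, 0.1356]
orientation: [-1.329, 1.0, -1.001]
force: [1.1, -0.1, -3.1]
opening: 0.0398
t: 8.55
tool_pos: [0.595, 0.0821, 0.1316]
orientation: [-1.329, 1.0, -1.001]
force: [0.6, -0.3, -2.4]
opening: 0.0397
t: 8.8
tool_pos: [0.5949, 0.0821, 0.1316]
orientation: [-1.329, 1.001, -1.0]
force: [-0.3, -0.0, -2.6]
opening: 0.0395
```

```bash
python3 -m inch '[[[0,0.7,0,0,0,0],[0,0,0,0,0,0]]]'; python3 -m inch '[[[0,0.7,0,0,0,0],[0,0,0,0,0,0]]]'; python3 -m inch '[[[0,0,0,0,0,0]]]'
```

```text
t: 9.05
tool_pos: [0.595, 0.0821, 0.1309]
orientation: [-1.329, 1.001, -1.0]
force: [-0.4, 0.6, -2.9]
opening: 0.0399
t: 9.3
tool_pos: [0.5951, 0.0822, 0.1307]
orientation: [-1.329, 1.0, -1.001]
force: [-2.2, -0.0, 0.9]
opening: 0.0396
t: 9.43
tool_pos: [0.5951, 0.0821, 0.1306]
orientation: [-1.329, 1.0, -1.001]
force: [-1.8, -0.7, 1.4]
opening: 0.0393
```

The pan is on its stop and carries the cylinder (force went from −2.9 to +1 N). Releasing.

```bash
python3 -m inch '[[[0,0,0,0,0,0],[0,0,0,0,0,0],[0,0,0,0,0,0],[0,0,0,0,0,0]]]' 80; python3 -m inch '[[[0,-15,0,0,0,0],[0,-35,0,0,0,0],[0,-45,0,0,0,0],[0,-20,0,0,0,0],[0,0,0,0,0,0]]]';  python3 - <<'E'
from h import *
from plant import optics
c=optics.read_camera("wrist"); cv2.imwrite("pics/w5.png",c["image"])
print(proj(c,[(.615,-.3261,.094)]))
go((.615,-.3261,.235),.283)
E
```

```text
t: 9.93
tool_pos: [0.595, 0.0822, 0.1302]
orientation: [-1.329, 1.0, -1.001]
force: [-0.3, 1.0, 1.2]
opening: 0.0751
t: 10.55
tool_pos: [0.5961, 0.0822, 0.2474]
orientation: [-1.326, 0.998, -1.003]
force: [0.5, 0.4, 0.0]
opening: 0.0799
[[236.9547221  576.81639999]]
tcp [0.5951 0.0821 0.2451] t 10.6 F [-0.52  0.25 -0.44] op 80.0
shift tool mm [397.8  10.1 -93.7]
z-dir yaw 0.28 x-dir [ 0.276 -0.961  0.   ] y [ 0.001  0.    -1.   ]
turn world 0.003 tool rotvec [ 0.    -0.003  0.   ]
```

View pics/w5.png

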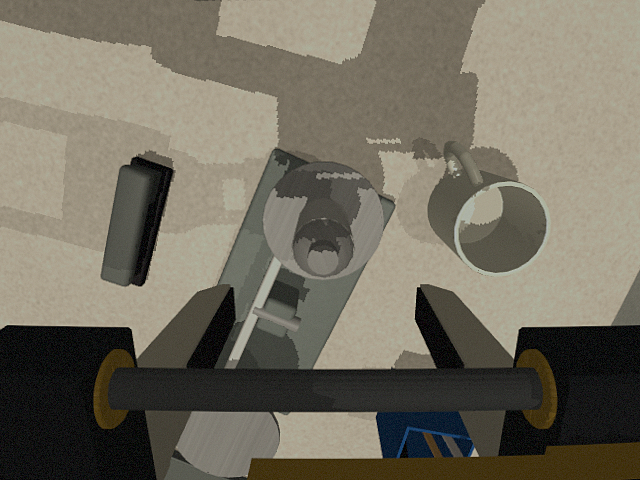

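The cylinder stands near the pan centre (neck at (323,258)). Now the second one.

```bash
python3 -m inch '[[[25,0,-6,0,0,0],[53,0,-12,0,0,0],[58,1,-14,0,0,0],[58,2,-14,0,0,0],[58,2,-14,0,0,0],[58,2,-14,0,0,0],[55,2,-13,0,0,0],[32,1,-7,0,0,0]]]' 93;  python3 -m inch '[[[0,0,0,0,0,0]]]'; python3 - <<'E'
from h import *
from plant import optics
c=optics.read_camera("wrist"); cv2.imwrite("pics/w6.png",c["image"])
print(proj(c,[(.615,-.3261,.094)]))
go((.615,-.3261,.0425),.283)
E
```

```text
t: 11.6
tool_pos: [0.6126, -0.3277, 0.2313]
orientation: [-1.329, 1.006, -0.998]
force: [0.5, 0.9, 0.5]
opening: 0.0929
t: 11.72
tool_pos: [0.6125, -0.3274, 0.2312]
orientation: [-1.328, 1.007, -0.999]
force: [-0.2, 0.2, -0.8]
opening: 0.0931
[[328.34769931 228.34965536]]
tcp [ 0.6131 -0.3256  0.2319] t 11.775 F [-0.12  0.48 -0.83] op 92.7
shift tool mm [  1.7 189.4   2.3]
z-dir yaw 0.278 x-dir [ 0.275 -0.962 -0.004] y [-0.004  0.003 -1.   ]
turn world 0.005 tool rotvec [-0.    -0.005 -0.   ]
```

View pics/w6.png

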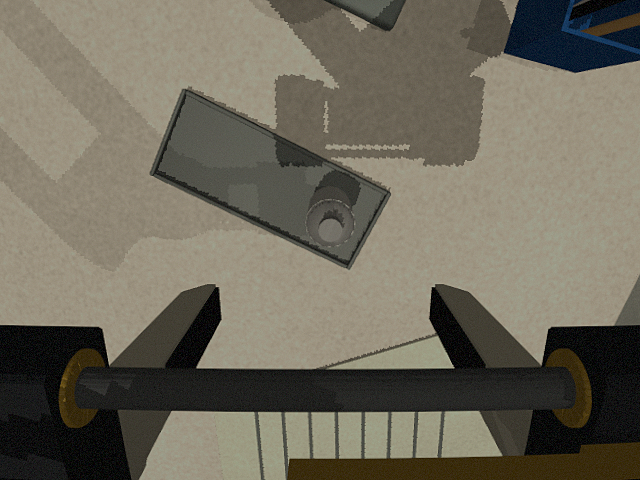

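Neck at (330,229) against the predicted (328,228), which is good. Descending.

```bash
python3 -m inch '[[[0,30,2,0,0,0],[0,45,0,0,0,0],[0,45,0,0,0,0],[0,40,0,0,0,0],[0,20,0,0,0,0],[0,9,0,0,0,0],[0,0,0,0,0,0],[0,0,0,0,0,0]]]'; python3 - <<'E'
from h import *
go((.615,-.3261,.0427),.283)
E
```

```text
t: 12.78
tool_pos: [0.6175, -0.3255, 0.0484]
orientation: [-1.328, 0.998, -1.003]
force: [-0.1, -0.1, 0.2]
opening: 0.0927
tcp [ 0.6175 -0.3255  0.0484] t 12.775 F [-0.09 -0.1   0.16] op 92.7
shift tool mm [-0.1  5.7 -2.6]
z-dir yaw 0.28 x-dir [ 0.276 -0.961  0.002] y [ 0.003 -0.002 -1.   ]
turn world 0.003 tool rotvec [ 0.    -0.003  0.   ]
```

```bash
python3 -m inch '[[[0,4,-2,0,0,0],[0,0,0,0,0,0]]]'; python3 - <<'E'
from h import *
go((.615,-.3261,.0427),.283)
E
```

```text
t: 13.02
tool_pos: [0.6142, -0.3256, 0.0425]
orientation: [-1.329, 1.0, -1.001]
force: [0.0, 0.0, 0.5]
opening: 0.0928
tcp [ 0.6142 -0.3256  0.0425] t 13.025 F [0.03 0.03 0.55] op 92.8
shift tool mm [ 0.7 -0.2  0.6]
z-dir yaw 0.28 x-dir [ 0.276 -0.961  0.   ] y [ 0. -0. -1.]
turn world 0.003 tool rotvec [ 0.    -0.003  0.   ]
```

```bash
python3 -m inch '[[[0,0,0,0,0,0],[0,0,0,0,0,0],[0,0,0,0,0,0],[0,0,0,0,0,0],[0,0,0,0,0,0],[0,0,0,0,0,0]]]' 30 20; python3 - <<'E'
from h import *
go((.615,-.3261,.0427),.283)
E
python3 -m inch '[[[0,-10,0,0,0,0],[0,-25,0,0,0,0],[0,-40,0,0,0,0],[0,-45,0,0,0,0],[0,-25,0,0,0,0],[0,-5,0,0,0,0],[0,0,0,0,0,0]]]'; python3 - <<'E'
from h import *
from plant import optics
for i in range(4):
  optics.read_camera("wrist"); print(monitor.read_state()["force"].round(2))
go((.5637,-.1259,.19),.283)
E
```

```text
t: 13.78
tool_pos: [0.6144, -0.3253, 0.0422]
orientation: [-1.329, 1.0, -1.001]
force: [1.0, 0.3, 0.6]
opening: 0.0396
tcp [ 0.6144 -0.3253  0.0422] t 13.775 F [1.01 0.33 0.61] op 39.6
shift tool mm [ 0.9 -0.5  0.3]
z-dir yaw 0.28 x-dir [ 0.276 -0.961  0.   ] y [ 0.  0. -1.]
turn world 0.003 tool rotvec [ 0.    -0.003  0.   ]
t: 14.65
tool_pos: [0.6141, -0.3252, 0.1916]
orientation: [-1.329, 1.001, -1.0]
force: [-0.2, 0.5, -1.6]
opening: 0.04
[-0.78  0.13 -1.76]
[-0.49  0.81 -1.85]
[-0.05  0.74 -1.88]
[-0.36  0.19 -1.22]
tcp [ 0.6135 -0.3249  0.19  ] t 14.85 F [-0.36  0.19 -1.22] op 39.6
shift tool mm [-205.     0.5    7.1]
z-dir yaw 0.28 x-dir [ 0.276 -0.961 -0.002] y [-0.003  0.002 -1.   ]
turn world 0.003 tool rotvec [-0.    -0.003 -0.   ]
```

The second lifts at about 1.7 N against about 3 N for the first. Taking it over the raised right pan (top now at about 0.108).

```bash
python3 -m inch '[[[-15,0,1,0,0,0],[-40,0,1,0,0,0],[-50,0,1,0,0,0],[-50,0,1,0,0,0],[-35,0,2,0,0,0],[-15,0,1,0,0,0],[0,0,0,0,0,0]]]'; python3 -m inch '[[[0,14,0,0,0,0],[0,14,0,0,0,0],[0,5,0,0,0,0],[0,0,0,0,0,0],[0,0,0,0,0,0]]]'; python3 - <<'E'
from h import *
from plant import optics
go((.5637,-.1259,.149),.283)
c=optics.read_camera("wrist"); cv2.imwrite("pics/w7.png",c["image"])
print(proj(c,[(.5637,-.1259,.108),(.5948,.082,.092)]))
E
```

```text
t: 15.72
tool_pos: [0.5643, -0.1255, 0.1923]
orientation: [-1.329, 0.999, -1.0]
force: [0.7, -0.2, -1.5]
opening: 0.0399
t: 16.35
tool_pos: [0.5647, -0.1267, 0.1596]
orientation: [-1.328, 1.0, -1.001]
force: [-0.0, -0.5, -0.8]
opening: 0.0396
tcp [ 0.5647 -0.1267  0.1596] t 16.35 F [-0.03 -0.52 -0.83] op 39.6
shift tool mm [-1.  10.6 -0.8]
z-dir yaw 0.28 x-dir [ 0.276 -0.961  0.   ] y [ 0. -0. -1.]
turn world 0.003 tool rotvec [ 0.    -0.003  0.   ]
[[ 322.34168662  266.30679525]
 [ 505.07818824 -124.13490342]]
```

View pics/w7.png

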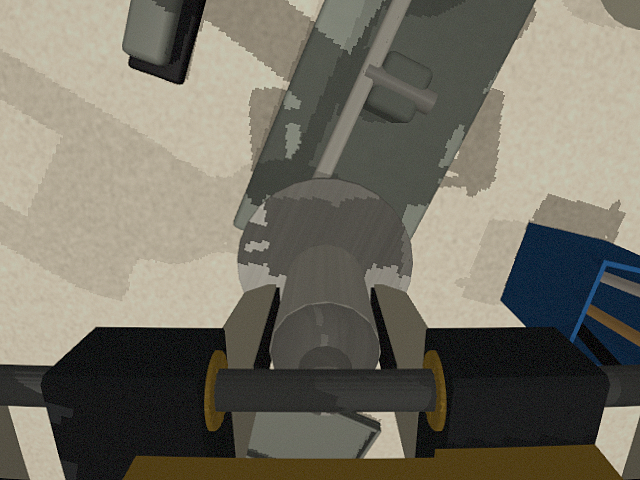

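```bash
python3 -m inch '[[[-1,4,0,0,0,0],[0,4,0,0,0,0],[0,2,0,0,0,0],[0,1,0,0,0,0],[0,0,0,0,0,0],[0,0,0,0,0,0]]]'; for i in 1; do python3 -m inch '[[[0,0.7,0,0,0,0],[0,0,0,0,0,0]]]';python3 -m inch '[[[0,0.7,0,0,0,0],[0,0,0,0,0,0]]]';python3 -m inch '[[[0,0.7,0,0,0,0],[0,0,0,0,0,0]]]'; done
```

```text
t: 17.15
tool_pos: [0.5642, -0.1255, 0.1484]
orientation: [-1.329, 1.0, -1.001]
force: [-0.7, -0.6, -2.4]
opening: 0.0399
t: 17.4
tool_pos: [0.5642, -0.1255, 0.1475]
orientation: [-1.329, 1.001, -1.001]
force: [-0.2, -0.1, -0.6]
opening: 0.0394
t: 17.65
tool_pos: [0.5641, -0.1255, 0.1468]
orientation: [-1.329, 1.001, -1.0]
force: [0.3, 0.2, -1.6]
opening: 0.0397
t: 17.9
tool_pos: [0.5642, -0.1255, 0.1462]
orientation: [-1.329, 1.0, -1.001]
force: [0.5, 0.2, -0.2]
opening: 0.0397
```

```bash
python3 -m inch '[[[0,0.5,0,0,0,0],[0,0,0,0,0,0]]]';python3 -m inch '[[[0,0,0,0,0,0]]]'; python3 - <<'E'
from h import *
from plant import optics
for i in range(3):
  optics.read_camera("wrist"); print(monitor.read_state()["force"].round(2))
E
```

```text
t: 18.15
tool_pos: [0.5642, -0.1255, 0.1459]
orientation: [-1.329, 1.0, -1.001]
force: [-1.0, 0.5, 1.2]
opening: 0.0397
t: 18.27
tool_pos: [0.5642, -0.1255, 0.1458]
orientation: [-1.329, 1.0, -1.001]
force: [-0.3, -0.2, 2.4]
opening: 0.0397
[-0.57  0.63  0.6 ]
[-1.07  0.04  1.29]
[-0.5  -0.45  1.13]
```

Contact made (about +1 N). Releasing, rising, and letting it tip.

```bash
python3 -m inch '[[[0,0,0,0,0,0],[0,0,0,0,0,0],[0,0,0,0,0,0],[0,0,0,0,0,0]]]' 80; python3 -m inch '[[[0,-15,0,0,0,0],[0,-35,0,0,0,0],[0,-45,0,0,0,0],[0,0,0,0,0,0]]]'; python3 -m inch '[[[-30,0,5,0,0,0],[-50,0,8,0,0,0],[-50,0,8,0,0,0],[-50,0,9,0,0,0],[-15,0,5,0,0,0],[0,0,0,0,0,0],[0,0,0,0,0,0],[0,0,0,0,0,0]]]'; python3 - <<'E'
from h import *
from plant import optics
c=optics.read_camera("wrist"); cv2.imwrite("pics/w8.png",c["image"])
t=optics.read_camera("top"); cv2.imwrite("pics/t8.png",t["image"])
s=optics.read_camera("scene"); cv2.imwrite("pics/s8.png",cv2.resize(s["image"][130:330,220:420],None,fx=3,fy=3))
go((.5951,.0821,.1307),.283)
print(proj(c,[(.5951,.0821,.182),(.5642,-.1255,.198)]))
E
```

```text
t: 18.92
tool_pos: [0.5642, -0.1255, 0.1456]
orientation: [-1.329, 1.001, -1.0]
force: [0.2, -0.0, -0.5]
opening: 0.075
t: 19.42
tool_pos: [0.5668, -0.1263, 0.2471]
orientation: [-1.325, 0.993, -1.007]
force: [0.6, -0.1, -0.3]
opening: 0.0797
t: 20.42
tool_pos: [0.5441, 0.0703, 0.2405]
orientation: [-1.328, 1.002, -1.002]
force: [0.1, -0.4, 0.2]
opening: 0.08
tcp [0.544  0.0707 0.2406] t 20.575 F [-0.63 -0.09  0.27] op 80.2
shift tool mm [  3.1 109.9  52.3]
z-dir yaw 0.279 x-dir [ 0.275 -0.961  0.   ] y [-0. -0. -1.]
turn world 0.004 tool rotvec [ 0.    -0.004 -0.   ]
[[417.17964085 268.18729856]
 [272.59179984 542.96954358]]
```

View pics/w8.png

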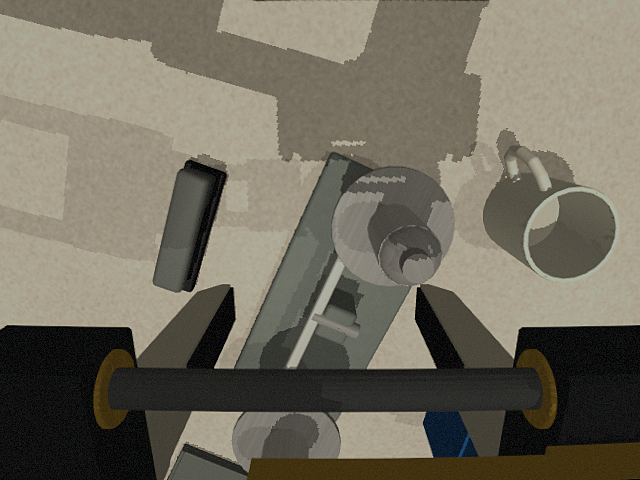

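View pics/s8.png

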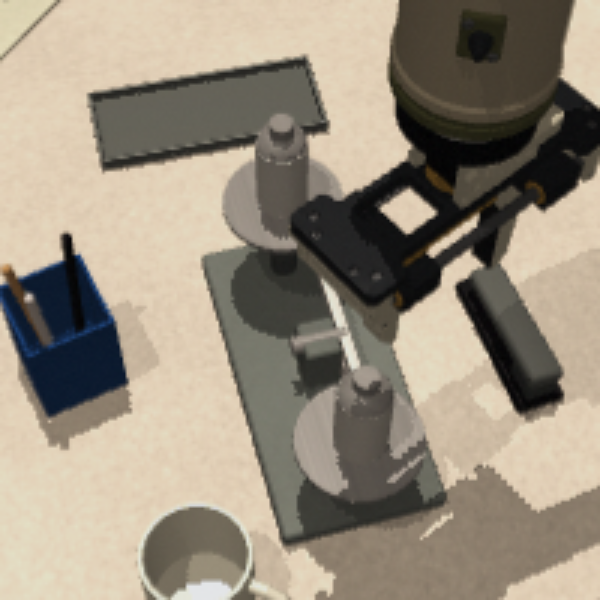

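View pics/t8.png

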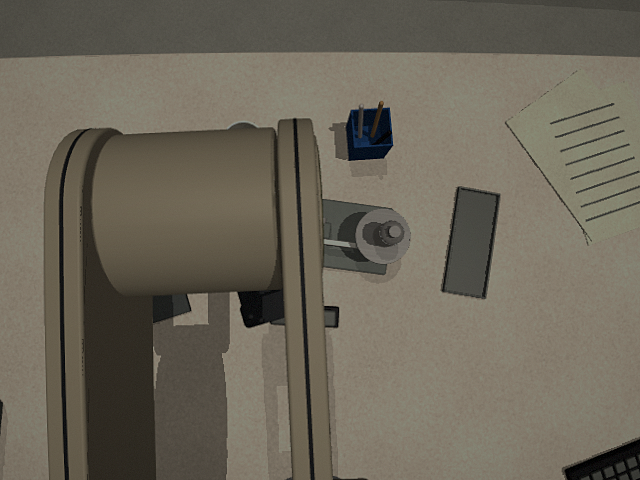

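```bash
python3 -m inch '[[[1,0,25,0,0,0],[1,0,25,0,0,0],[0,0,2,0,0,0],[0,0,0,0,0,0]]]'; python3 - <<'E'
from h import *
from plant import optics
c=optics.read_camera("wrist"); cv2.imwrite("pics/w9.png",cv2.resize(c["image"][120:300,220:420],None,fx=3,fy=3,interpolation=2))
go((.5951,.0821,.1307),.283)
for z in (-.008,0,.008):
  P=np.array([(.5951,.0821,.19+z)]+[(.5948+.048*np.cos(a),.082+.048*np.sin(a),.1+z) for a in np.arange(0,6.28,.1)])
  q=proj(c,P); print(z,q[0].round(1),q[1:].min(0).round(1),q[1:].max(0).round(1))
E
```

```text
t: 21.08
tool_pos: [0.594, 0.0837, 0.2404]
orientation: [-1.329, 1.001, -1.0]
force: [-0.7, 0.2, -0.5]
opening: 0.08
tcp [0.5938 0.0838 0.2405] t 21.125 F [-0.04 -0.12  0.75] op 79.6
shift tool mm [  1.9 109.8   0.8]
z-dir yaw 0.28 x-dir [ 0.276 -0.961 -0.   ] y [-0.001 -0.    -1.   ]
turn world 0.003 tool rotvec [-0.    -0.003 -0.   ]
-0.008 [325.  267.2] [262.2 164.2] [387.1 285.3]
0 [325.  272.2] [260.6 165.3] [388.6 289.2]
0.008 [325.  277.6] [259.  166.5] [390.2 293.3]
```

View pics/w9.png

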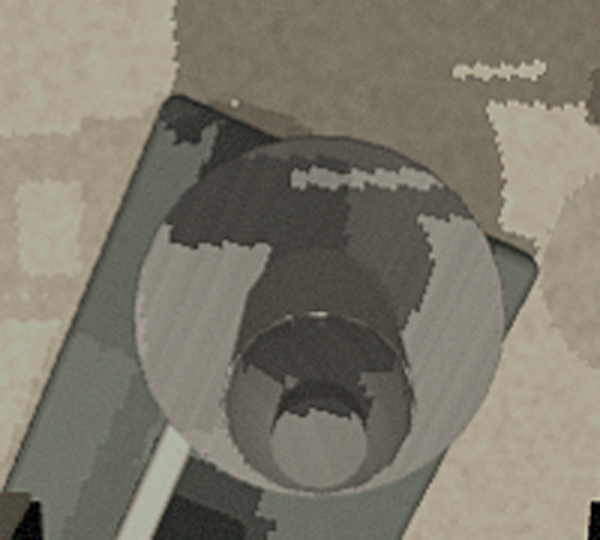

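The left pan measures 123 px wide with its bottom edge at row 284. That matches −8 mm, so it is fully down and the left cylinder is the heavy one. Fetching it.

```bash
python3 -m inch '[[[1,20,0,0,0,0],[1,35,0,0,0,0],[0,30,0,0,0,0],[0,15,0,0,0,0],[0,8,0,0,0,0],[0,0,0,0,0,0],[0,0,0,0,0,0]]]' 93; python3 - <<'E'
from h import *
go((.5951,.0821,.1307),.283)
E
```

```text
t: 22.0
tool_pos: [0.5959, 0.0822, 0.134]
orientation: [-1.327, 0.999, -1.002]
force: [0.6, 0.8, 0.2]
opening: 0.0932
tcp [0.5959 0.0822 0.134 ] t 22.0 F [0.6  0.79 0.24] op 93.2
shift tool mm [-0.1  3.3 -0.8]
z-dir yaw 0.28 x-dir [ 0.276 -0.961  0.   ] y [ 0.002  0.    -1.   ]
turn world 0.003 tool rotvec [ 0.    -0.003  0.   ]
```

```bash
python3 -m inch '[[[0,2,-0.5,0,0,0],[0,0,0,0,0,0]]]'; python3 -m inch '[[[0,0,0,0,0,0],[0,0,0,0,0,0],[0,0,0,0,0,0],[0,0,0,0,0,0],[0,0,0,0,0,0],[0,0,0,0,0,0]]]' 30 20; python3 -m inch '[[[0,-5,0,0,0,0],[0,-15,0,0,0,0],[0,-25,0,0,0,0],[0,-15,0,0,0,0],[0,0,0,0,0,0],[0,0,0,0,0,0]]]'; python3 - <<'E'
from h import *
from plant import optics
o=np.array([.5181,.3069,.012]); a=.2825; e=np.array([np.cos(a),np.sin(a),0])
print("load",o-.05*e)
go(o-.05*e+[0,0,.05],.2825)
E
```

```text
t: 22.25
tool_pos: [0.5947, 0.082, 0.131]
orientation: [-1.328, 1.0, -1.001]
force: [-0.3, 0.0, -0.0]
opening: 0.0931
t: 23.0
tool_pos: [0.5946, 0.082, 0.1307]
orientation: [-1.329, 1.0, -1.001]
force: [0.6, -0.5, -0.3]
opening: 0.0397
t: 23.75
tool_pos: [0.5941, 0.082, 0.1898]
orientation: [-1.329, 1.001, -1.0]
force: [-0.4, 0.4, -2.0]
opening: 0.0397
load [0.47008192 0.29296213 0.012     ]
tcp [0.5941 0.082  0.1898] t 23.75 F [-0.41  0.41 -2.02] op 39.7
shift tool mm [-237.   128.   -60.7]
z-dir yaw 0.28 x-dir [ 0.276 -0.961 -0.   ] y [-0.001 -0.    -1.   ]
turn world 0.003 tool rotvec [-0.    -0.003 -0.   ]
```

```bash
python3 -m inch '[[[-20,0,-6,0,0,0],[-40,0,-11,0,0,0],[-50,0,-14,0,0,0],[-50,0,-14,0,0,0],[-45,5,-13,0,0,0],[-25,10,-8,0,0,0],[-8,10,-2,0,0,0],[0,0,0,0,0,0]]]';python3 -m inch '[[[0,0,0,0,0,0]]]'; python3 - <<'E'
from h import *
from plant import optics
o=np.array([.5181,.3069,.012]); a=.2825; e=np.array([np.cos(a),np.sin(a),0]);n=np.array([-e[1],e[0],0])
go(o-.058*e+[0,0,.0387],.2825)
c=optics.read_camera("wrist"); im=c["image"].copy()
P=[o+x*e+y*n for x,y in((-.105,-.055),(-.105,.055),(.105,.055),(.105,-.055))]
print(proj(c,P).round(1), proj(c,[o-.058*e,o+.1*e]))
for p in proj(c,P): cv2.circle(im,tuple(int(v) for v in p),3,(0,0,255),1)
cv2.imwrite("pics/w10.png",im)
E
```

```text
t: 24.75
tool_pos: [0.462, 0.2918, 0.164]
orientation: [-1.332, 1.001, -0.999]
force: [0.1, 0.1, -3.2]
opening: 0.0398
t: 24.88
tool_pos: [0.4638, 0.2913, 0.1656]
orientation: [-1.329, 1.001, -1.001]
force: [0.9, -0.1, -2.3]
opening: 0.0395
tcp [0.4638 0.2913 0.1656] t 24.875 F [ 0.92 -0.08 -2.26] op 39.5
shift tool mm [ 1.000e-01  1.149e+02 -1.500e+00]
z-dir yaw 0.279 x-dir [ 0.276 -0.961  0.   ] y [ 0. -0. -1.]
turn world 0.003 tool rotvec [ 0.    -0.003 -0.   ]
[[265.  288.7]
 [258.8 151.7]
 [537.6 152.2]
 [519.5 287.6]] [[322.15639342 223.21739713]
 [522.29166228 222.93860426]]
```

View pics/w10.png

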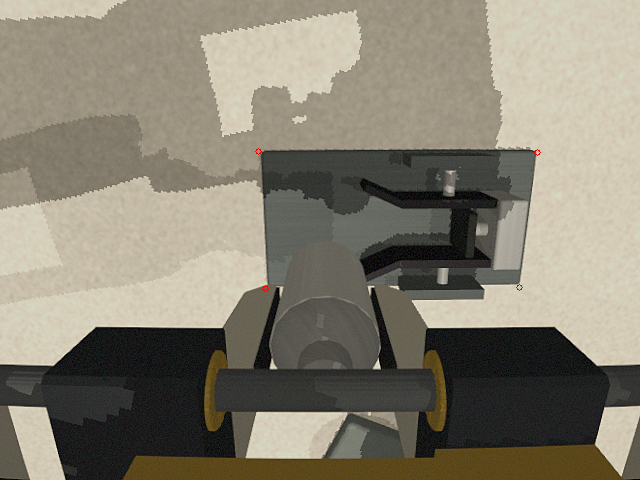

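```bash
python3 - <<'E'
from h import *
from plant import optics
o=np.array([.5181,.3069,.0]); a=.2825; e=np.array([np.cos(a),np.sin(a),0]);n=np.array([-e[1],e[0],0])
c=optics.read_camera("wrist"); im=c["image"]
cv2.imwrite("pics/w11.png",cv2.resize(im[140:300,350:550],None,fx=4,fy=4,interpolation=2))
w=lambda x,y,z:o+x*e+y*n+[0,0,z]
for l,p in dict(up0=(0,.0185,.051),up1=(.06,.0185,.051),lo0=(0,-.0185,.051),lo1=(.06,-.0185,.051),mu=(-.03,.0305,.051),ml=(-.03,-.0305,.051),
   pad34a=(.034,.016,.055),pad34b=(.034,-.016,.055),pad64a=(.064,.016,.055),pad64b=(.064,-.016,.055)).items():
    print(l,((proj(c,[w(*p)])[0]-[350,140])*4+1.5).round(0))
E
```

```text
up0 [229. 281.]
up1 [578. 281.]
lo0 [218. 488.]
lo1 [555. 486.]
mu [ 53. 211.]
ml [ 45. 553.]
pad34a [433. 301.]
pad34b [417. 481.]
pad64a [608. 301.]
pad64b [587. 480.]
```

View pics/w11.png

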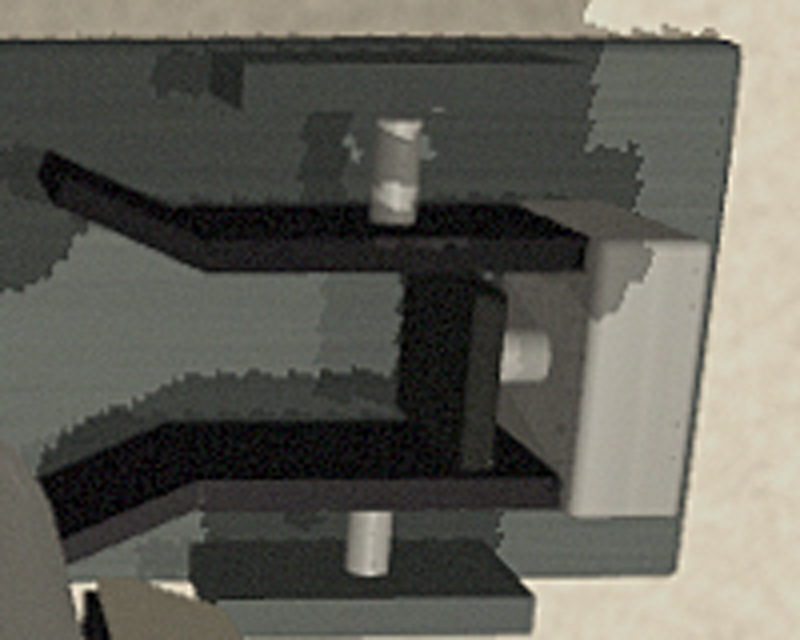

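Cheek inner top edges are at rows 270 and 480 (crop), mid 375 against the predicted 384, so the centre line lies 1–1.7 mm towards holder +y. I read the pad's front edge as roughly x ≈ 41 mm of the holder. Lowering at the load spot.

```bash
python3 -m inch '[[[-1.3,25,-1,0,0.003,0],[0,35,0,0,0,0],[0,28,0,0,0,0],[0,12,0,0,0,0],[0,5,0,0,0,0],[0,1,0,0,0,0],[0,0,0,0,0,0],[0,0,0,0,0,0]]]'; python3 - <<'E'
from h import *
from plant import optics
o=np.array([.5181,.3069,.012]); a=.2825; e=np.array([np.cos(a),np.sin(a),0]);n=np.array([-e[1],e[0],0])
c=optics.read_camera("wrist"); cv2.imwrite("pics/w12.png",c["image"])
go(o-.058*e+.0013*n+[0,0,.0387],.2825)
E
```

```text
t: 25.98
tool_pos: [0.4627, 0.2933, 0.0606]
orientation: [-1.326, 1.002, -1.003]
force: [-0.1, 0.6, -2.8]
opening: 0.04
tcp [0.4625 0.2932 0.0604] t 26.025 F [ 0.2   0.91 -2.83] op 39.6
shift tool mm [ 1.1  9.7 -0.8]
z-dir yaw 0.277 x-dir [ 0.274 -0.962 -0.   ] y [ 0.001  0.001 -1.   ]
turn world 0.005 tool rotvec [-0.    -0.005  0.   ]
```

View pics/w12.png

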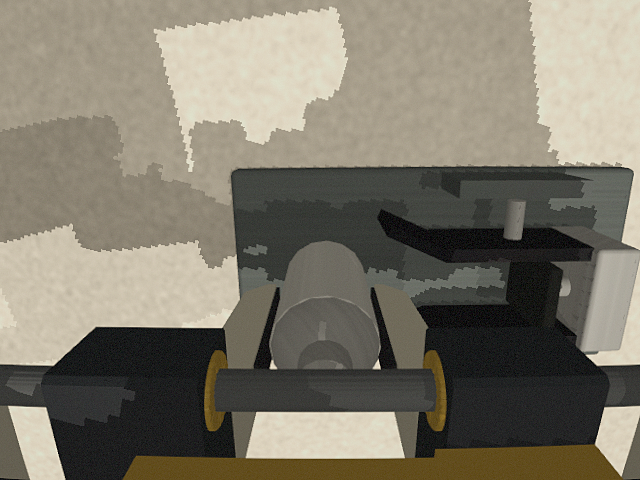

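```bash
python3 -m inch '[[[0,4,0,0,-0.004,0],[0,3,0,0,0,0],[0,1,0,0,0,0],[0,0,0,0,0,0],[0,0,0,0,0,0]]]';  python3 -m inch '[[[0,0.7,0,0,0,0],[0,0,0,0,0,0]]]';python3 -m inch '[[[0,0.7,0,0,0,0],[0,0,0,0,0,0]]]'
```

```text
t: 26.65
tool_pos: [0.4621, 0.293, 0.0517]
orientation: [-1.329, 1.0, -1.0]
force: [0.4, 0.5, -3.1]
opening: 0.0398
t: 26.9
tool_pos: [0.4621, 0.293, 0.051]
orientation: [-1.329, 1.0, -1.0]
force: [0.1, -0.7, -3.4]
opening: 0.0396
t: 27.15
tool_pos: [0.4622, 0.293, 0.0506]
orientation: [-1.329, 1.0, -1.0]
force: [-2.4, -0.0, 1.0]
opening: 0.0396
```

```bash
python3 -m inch '[[[0,0,0,0,0,0],[0,0,0,0,0,0],[0,0,0,0,0,0]]]' 62; python3 -m inch '[[[0,-10,0,0,0,0],[0,-25,0,0,0,0],[0,-30,0,0,0,0],[0,-15,0,0,0,0],[0,0,0,0,0,0],[0,0,0,0,0,0]]]'; python3 - <<'E'
from h import *
from plant import optics
c=optics.read_camera("wrist"); cv2.imwrite("pics/w13.png",c["image"])
o=np.array([.5181,.3069,.012]); a=.2825; e=np.array([np.cos(a),np.sin(a),0]);n=np.array([-e[1],e[0],0])
go(o-.108*e+.0018*n+[0,0,.12],.2825)
cv2.imwrite("pics/s13.png",cv2.resize(optics.read_camera("scene")["image"][290:430,340:490],None,fx=4,fy=4))
E
```

```text
t: 27.52
tool_pos: [0.4622, 0.293, 0.0503]
orientation: [-1.329, 1.0, -1.0]
force: [-0.8, 0.7, 0.4]
opening: 0.0608
t: 28.28
tool_pos: [0.4615, 0.2926, 0.1291]
orientation: [-1.331, 1.001, -0.999]
force: [0.1, 0.1, -0.7]
opening: 0.062
tcp [0.4612 0.2925 0.1288] t 28.325 F [-0.51 -0.14 -0.21] op 62.3
shift tool mm [  0.3  -3.1 -49.4]
z-dir yaw 0.281 x-dir [ 0.277 -0.961  0.   ] y [-0.002 -0.001 -1.   ]
turn world 0.001 tool rotvec [ 0.    -0.001 -0.   ]
```

View pics/w13.png

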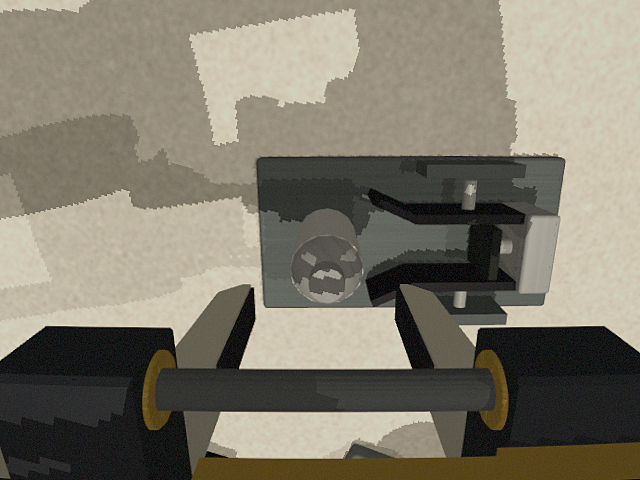

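View pics/s13.png

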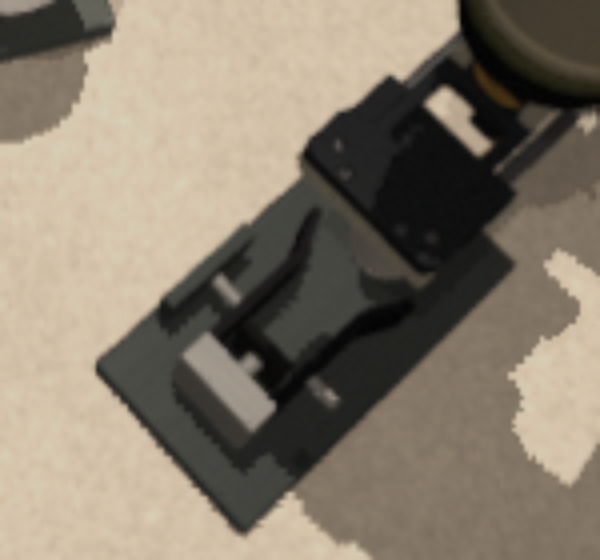

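The cylinder stands on the plate in front of the mouth (neck at (328,277)). Closing the fingers and going behind it.

```bash
python3 -m inch '[[[0,0,-15,0,0.001,0],[0,0,-25,0,0,0],[0,0,-10,0,0,0],[0,0,0,0,0,0],[0,0,0,0,0,0],[0,0,0,0,0,0]]]' 0 20; python3 - <<'E'
from h import *
o=np.array([.5181,.3069,.012]); a=.2825; e=np.array([np.cos(a),np.sin(a),0]);n=np.array([-e[1],e[0],0])
go(o-.106*e+.0018*n+[0,0,.028],.2825)
E
```

```text
t: 29.12
tool_pos: [0.4146, 0.2792, 0.1303]
orientation: [-1.328, 1.0, -1.001]
force: [-0.6, -0.0, 0.0]
opening: 0.0066
tcp [0.4146 0.2792 0.1303] t 29.125 F [-0.63 -0.02  0.03] op 6.6
shift tool mm [ 0.5 90.3  1.1]
z-dir yaw 0.28 x-dir [ 0.276 -0.961 -0.   ] y [ 0.  0. -1.]
turn world 0.003 tool rotvec [-0.    -0.003  0.   ]
```

```bash
python3 -m inch '[[[0,20,0,0,0,0],[0,30,0,0,0,0],[0,22,0,0,0,0],[0,12,0,0,0,0],[0,4,0,0,0,0],[0,0,0,0,0,0],[0,0,0,0,0,0]]]'; python3 - <<'E'
from h import *
o=np.array([.5181,.3069,.012]); a=.2825; e=np.array([np.cos(a),np.sin(a),0]);n=np.array([-e[1],e[0],0])
go(o-.097*e+.0018*n+[0,0,.028],.2825)
from plant import optics
c=optics.read_camera("wrist"); cv2.imwrite("pics/w14.png",c["image"])
E
```

```text
t: 30.0
tool_pos: [0.4147, 0.2795, 0.0432]
orientation: [-1.327, 1.0, -1.001]
force: [-1.0, 0.2, -0.2]
opening: 0.0005
tcp [0.4147 0.2795 0.0432] t 30.0 F [-1.    0.25 -0.22] op 0.5
shift tool mm [0.6 3.2 9.9]
z-dir yaw 0.28 x-dir [ 0.276 -0.961 -0.   ] y [ 0.001  0.001 -1.   ]
turn world 0.003 tool rotvec [-0.    -0.003  0.   ]
```

View pics/w14.png

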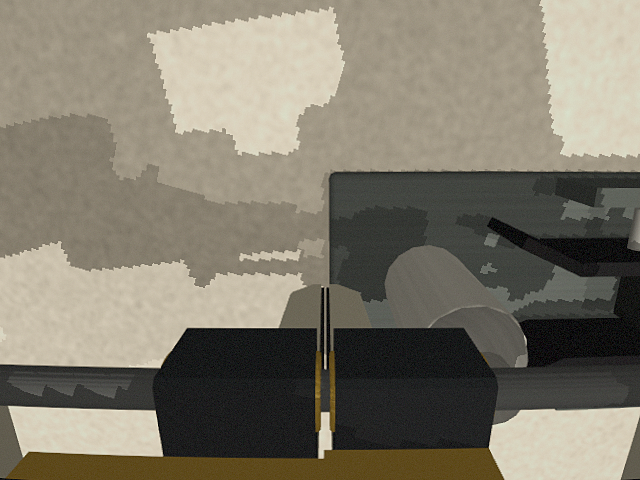

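```bash
python3 - <<'E'
from h import *
from plant import optics
c=optics.read_camera("wrist"); s=monitor.read_state()
M=R.from_rotvec(s["orientation"]).as_matrix()
def pt(uv,d):
    o,v=ray(c,uv); return (M.T@(o+v*d-s["tool_pos"])*1000).round(1)
print("cam",pt((320,240),0))
print("tip",pt((325,288),178), "carriage",pt((105,327),89),pt((548,327),89),pt((160,328),89),pt((490,328),89),"lower",pt((160,378),89),pt((495,378),89))
E
```

```text
cam [ -76.2 -157.5    0.6]
tip [ 69333.7 165081.5    185.7] carriage [ 43135.1  80033.8 -48529.6] [43075.5 80002.4 49418.4] [ 43199.   80009.2 -36100.9] [43148.3 79987.9 36300.6] lower [ 53856.3  76936.9 -36239.2] [53822.7 76910.  37576.6]
```

Clearance of the gripper body over the neck checks out (about 18 mm). Pushing slowly.

```bash
python3 -m inch '[[[0.5,3,1,0,-0.003,0],[0,1,2,0,0,0],[0,0,3,0,0,0],[0,0,3,0,0,0],[0,0,3,0,0,0],[0,0,3,0,0,0],[0,0,0,0,0,0]]]'; python3 - <<'E'
from h import *
o=np.array([.5181,.3069,.012]); a=.2825; e=np.array([np.cos(a),np.sin(a),0]);n=np.array([-e[1],e[0],0])
go(o-.02*e+.0015*n+[0,0,.026],.2825)
from plant import optics
c=optics.read_camera("wrist"); cv2.imwrite("pics/w15.png",c["image"])
E
```

```text
t: 30.98
tool_pos: [0.4286, 0.2828, 0.0382]
orientation: [-1.33, 0.998, -0.998]
force: [-0.6, -0.3, 0.4]
opening: 0.0003
tcp [0.4286 0.2828 0.0382] t 30.975 F [-0.56 -0.3   0.39] op 0.3
shift tool mm [ 0.3  0.2 72.6]
z-dir yaw 0.283 x-dir [ 0.279 -0.96  -0.   ] y [-0. -0. -1.]
turn world -0.0 tool rotvec [0. 0. 0.]
```

View pics/w15.png

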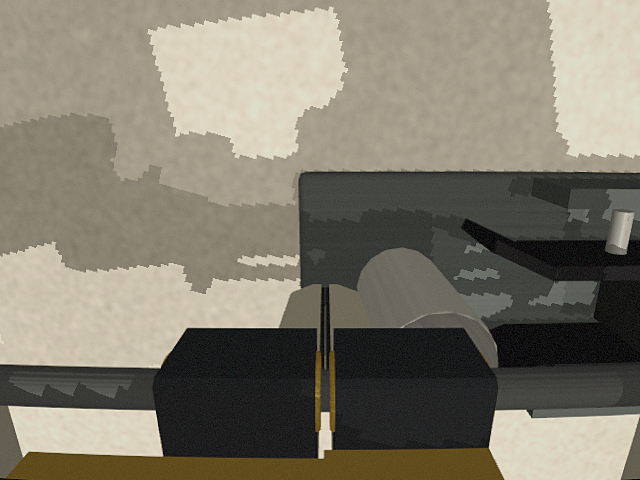

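```bash
python3 -m inch '[[[0,0,4,0,0,0],[0,0,4,0,0,0],[0,0,4,0,0,0],[0,0,4,0,0,0],[0,0,4,0,0,0]]]'; python3 -m inch '[[[0,0,4,0,0,0],[0,0,4,0,0,0],[0,0,4,0,0,0],[0,0,4,0,0,0]]]';python3 - <<'E'
from h import *
o=np.array([.5181,.3069,.012]); a=.2825; e=np.array([np.cos(a),np.sin(a),0]);n=np.array([-e[1],e[0],0])
go(o-.02*e+.0015*n+[0,0,.026],.2825)
from plant import optics
c=optics.read_camera("wrist"); cv2.imwrite("pics/w16.png",c["image"])
E
```

```text
t: 31.65
tool_pos: [0.448, 0.2884, 0.0382]
orientation: [-1.33, 0.998, -0.998]
force: [-1.2, -0.3, 0.7]
opening: 0.0004
t: 32.15
tool_pos: [0.4634, 0.2929, 0.0382]
orientation: [-1.33, 0.998, -0.998]
force: [-1.5, -0.1, 0.1]
opening: 0.0007
tcp [0.4634 0.2929 0.0382] t 32.15 F [-1.48 -0.07  0.14] op 0.7
shift tool mm [ 0.4  0.2 36.4]
z-dir yaw 0.283 x-dir [ 0.279 -0.96  -0.   ] y [ 0.  0. -1.]
turn world -0.0 tool rotvec [ 0.  0. -0.]
```

View pics/w16.png

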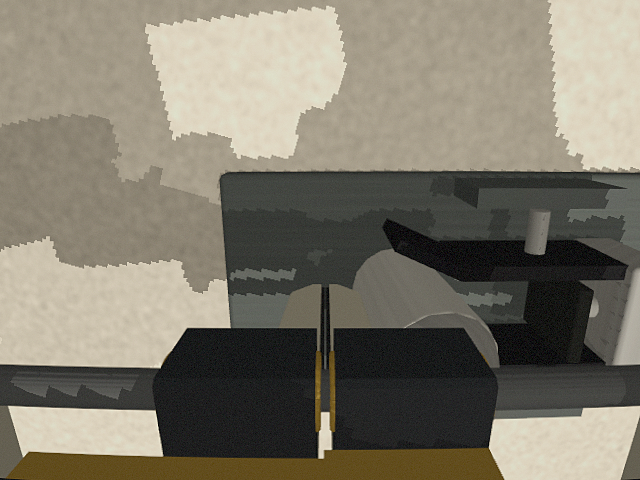

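```bash
for k in 1; do python3 -m inch '[[[0,0,2,0,0,0],[0,0,2,0,0,0],[0,0,2,0,0,0],[0,0,2,0,0,0]]]'; python3 -m inch '[[[0,0,2,0,0,0],[0,0,2,0,0,0],[0,0,2,0,0,0]]]';  python3 -m inch '[[[0,0,2,0,0,0],[0,0,2,0,0,0],[0,0,2,0,0,0]]]'; done;python3 - <<'E'
from h import *
o=np.array([.5181,.3069,.012]); a=.2825; e=np.array([np.cos(a),np.sin(a),0]);n=np.array([-e[1],e[0],0])
go(o-.0165*e+.0015*n+[0,0,.026],.2825)
from plant import optics
c=optics.read_camera("wrist"); cv2.imwrite("pics/w17.png",c["image"])
E
```

```text
t: 32.7
tool_pos: [0.4709, 0.2951, 0.0383]
orientation: [-1.33, 0.998, -0.998]
force: [-1.7, -1.8, -0.3]
opening: 0.0004
t: 33.08
tool_pos: [0.4753, 0.2964, 0.0381]
orientation: [-1.333, 1.0, -0.997]
force: [-8.7, -2.7, 7.2]
opening: 0.0004
t: 33.45
tool_pos: [0.4813, 0.2982, 0.0382]
orientation: [-1.332, 0.999, -0.997]
force: [-7.7, -2.9, 5.8]
opening: 0.0002
tcp [0.4813 0.2982 0.0382] t 33.45 F [-7.73 -2.88  5.82] op 0.2
shift tool mm [ 0.4  0.2 21.3]
z-dir yaw 0.283 x-dir [ 0.279 -0.96   0.   ] y [-0.002 -0.001 -1.   ]
turn world -0.001 tool rotvec [-0.     0.001  0.   ]
```

View pics/w17.png

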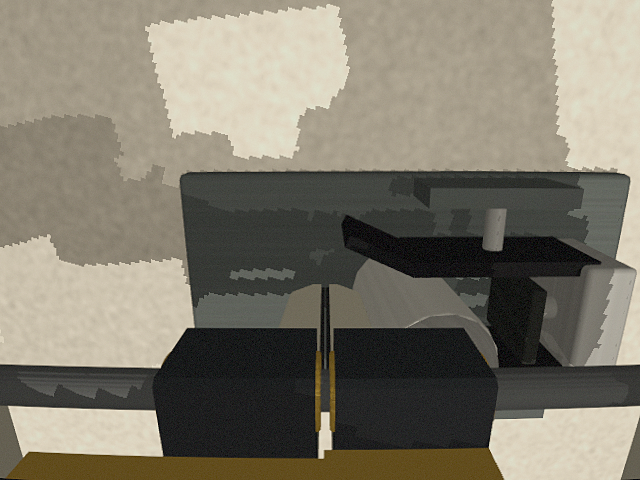

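```bash
python3 - <<'E'
import cv2,numpy as np
a=[cv2.resize(cv2.imread(f"pics/w{i}.png")[230:340,340:510],None,fx=4,fy=4,interpolation=2)[:300] for i in (16,17)]
cv2.imwrite("pics/cmp.png",np.vstack(a))
E
```

```text
(no output)
```

View pics/cmp.png

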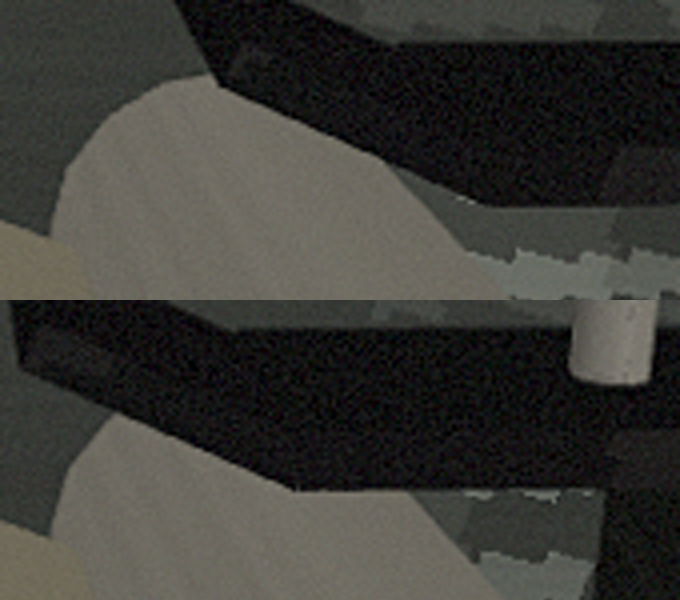

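```bash
python3 -m inch '[[[0,0,2,0,0,0],[0,0,2,0,0,0],[0,0,2,0,0,0]]]'; python3 -m inch '[[[0,0,1,0,0,0],[0,0,1,0,0,0],[0,0,1,0,0,0]]]';  python3 -m inch '[[[0,0,1,0,0,0],[0,0,1,0,0,0],[0,0,1,0,0,0]]]';python3 - <<'E'
from h import *
o=np.array([.5181,.3069,.012]); a=.2825; e=np.array([np.cos(a),np.sin(a),0]);n=np.array([-e[1],e[0],0])
go(o-.0165*e+.0015*n+[0,0,.026],.2825)
from plant import optics
c=optics.read_camera("wrist"); cv2.imwrite("pics/w18.png",c["image"])
E
```

```text
t: 33.88
tool_pos: [0.4871, 0.2999, 0.0382]
orientation: [-1.332, 1.0, -0.997]
force: [-7.4, -2.9, 5.1]
opening: 0.0006
t: 34.25
tool_pos: [0.49, 0.3008, 0.0382]
orientation: [-1.332, 0.999, -0.997]
force: [-7.2, -2.4, 4.9]
opening: 0.0006
t: 34.62
tool_pos: [0.4928, 0.3016, 0.0382]
orientation: [-1.332, 0.999, -0.997]
force: [-8.1, -1.9, 4.5]
opening: 0.0008
tcp [0.4928 0.3016 0.0382] t 34.625 F [-8.09 -1.85  4.51] op 0.8
shift tool mm [0.4 0.1 9.2]
z-dir yaw 0.283 x-dir [ 0.279 -0.96   0.   ] y [-0.002 -0.001 -1.   ]
turn world -0.001 tool rotvec [-0.     0.001  0.   ]
```

View pics/w18.png

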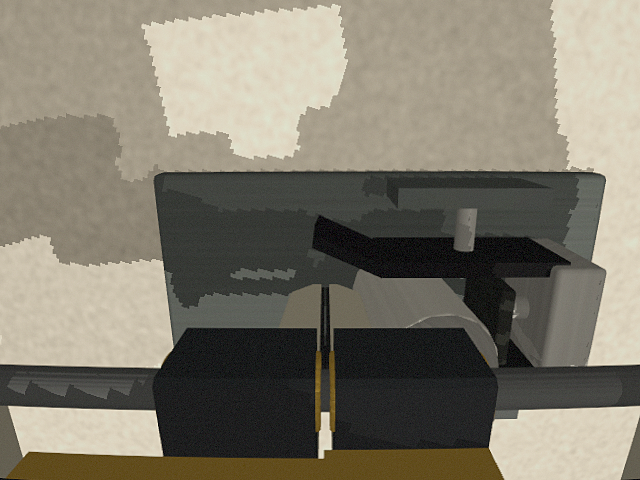

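```bash
python3 -m inch '[[[0,0,1,0,0,0],[0,0,1,0,0,0],[0,0,1,0,0,0]]]'; python3 -m inch '[[[0,0,0.7,0,0,0],[0,0,0.7,0,0,0],[0,0,0.6,0,0,0]]]'; python3 -m inch '[[[0,0,0.5,0,0,0],[0,0,0.5,0,0,0]]]'; python3 -m inch '[[[0,0,0.5,0,0,0],[0,0,0.5,0,0,0]]]'
```

```text
t: 35.05
tool_pos: [0.4958, 0.3024, 0.0382]
orientation: [-1.332, 0.999, -0.997]
force: [-7.0, -2.0, 4.1]
opening: 0.0007
t: 35.42
tool_pos: [0.4977, 0.303, 0.0382]
orientation: [-1.332, 1.0, -0.997]
force: [-7.2, -2.0, 5.8]
opening: 0.0005
t: 35.67
tool_pos: [0.4987, 0.3033, 0.0382]
orientation: [-1.332, 0.999, -0.997]
force: [-7.2, -1.9, 4.7]
opening: 0.0005
t: 35.92
tool_pos: [0.4996, 0.3036, 0.0382]
orientation: [-1.332, 0.999, -0.997]
force: [-8.0, -1.8, 3.6]
opening: 0.0004
```

```bash
for i in 1; do python3 -m inch '[[[0,0,0.5,0,0,0],[0,0,0.5,0,0,0]]]'|sed -n '2p;4p'; python3 -m inch '[[[0,0,0.5,0,0,0],[0,0,0.5,0,0,0]]]'|sed -n '2p;4p'; python3 -m inch '[[[0,0,0.5,0,0,0],[0,0,0.5,0,0,0]]]'|sed -n '2p;4p'; done
python3 - <<'E'
from h import *
from plant import optics
c=optics.read_camera("wrist"); cv2.imwrite("pics/w19.png",cv2.resize(c["image"][220:380,340:600],None,fx=3,fy=3,interpolation=2))
E
```

```text
tool_pos: [0.5006, 0.3038, 0.0382]
force: [-7.7, -2.1, 4.9]
tool_pos: [0.5015, 0.3041, 0.0382]
force: [-8.0, -2.0, 3.8]
tool_pos: [0.5025, 0.3044, 0.0382]
force: [-6.8, -2.8, 5.1]
```

View pics/w19.png

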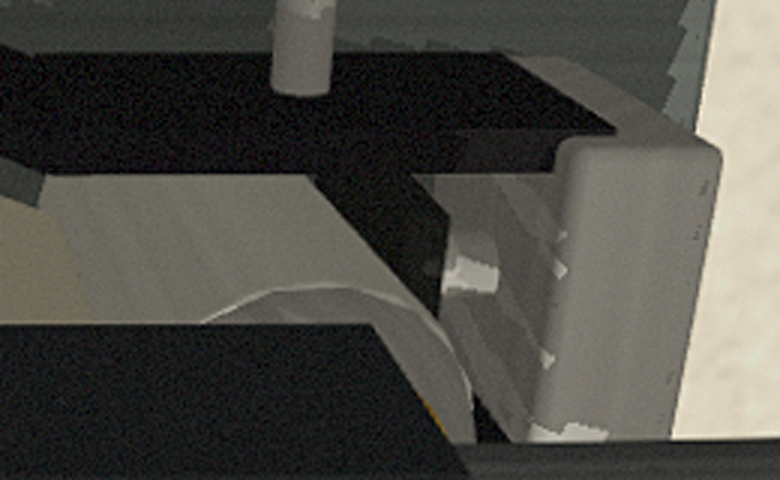

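```bash
for i in 1; do python3 -m inch '[[[0,0,0.5,0,0,0],[0,0,0.5,0,0,0]]]'|sed -n '2p;4p'; python3 -m inch '[[[0,0,0.5,0,0,0],[0,0,0.5,0,0,0]]]'|sed -n '2p;4p'; done; python3 -m inch '[[[0,0,0.5,0,0,0]]]'|sed -n '2p;4p'; python3 -m inch '[[[0,0,0.5,0,0,0]]]'|sed -n '2p;4p'
python3 - <<'E'
from h import *
from plant import optics
c=optics.read_camera("wrist"); cv2.imwrite("pics/w20.png",cv2.resize(c["image"][220:380,340:600],None,fx=3,fy=3,interpolation=2))
E
```

```text
tool_pos: [0.5034, 0.3047, 0.0382]
force: [-8.0, -2.9, 4.9]
tool_pos: [0.5037, 0.3048, 0.0382]
force: [-12.0, -3.2, 9.2]
tool_pos: [0.5039, 0.3049, 0.0382]
force: [-12.9, -4.0, 9.1]
tool_pos: [0.5043, 0.305, 0.0382]
force: [-12.6, -4.2, 10.1]
```

View pics/w20.png

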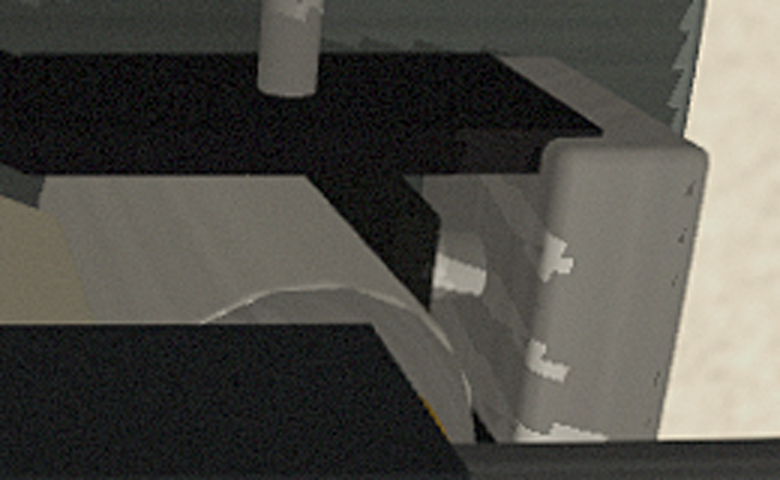

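The force stepped from about 8 to 12.7 N along the push at TCP x ≈ 0.5035, so that is the pad. Now about 4 mm from there, to TCP x ≈ 0.5073.

```bash
python3 -m inch '[[[0,0,0.5,0,0,0],[0,0,0.5,0,0,0]]]'|sed -n '2p;4p'; python3 -m inch '[[[0,0,0.5,0,0,0],[0,0,0.5,0,0,0]]]'|sed -n '2p;4p'; python3 -m inch '[[[0,0,0.5,0,0,0],[0,0,0,0,0,0]]]'|sed -n '2p;4p'
```

```text
tool_pos: [0.5052, 0.3053, 0.0382]
force: [-14.0, -4.8, 10.7]
tool_pos: [0.5061, 0.3056, 0.0382]
force: [-14.6, -4.3, 10.9]
tool_pos: [0.5066, 0.3057, 0.0382]
force: [-12.9, -5.2, 10.8]
```

```bash
python3 -m inch '[[[0,0,0.5,0,0,0],[0,0,0.3,0,0,0],[0,0,0,0,0,0]]]'|sed -n '2p;4p'
python3 - <<'E'
from h import *
from plant import optics
c=optics.read_camera("wrist"); cv2.imwrite("pics/w21.png",cv2.resize(c["image"][220:380,340:600],None,fx=3,fy=3,interpolation=2))
s=optics.read_camera("scene"); cv2.imwrite("pics/s21.png",cv2.resize(s["image"][290:430,340:490],None,fx=4,fy=4,interpolation=2))
E
```

```text
tool_pos: [0.5073, 0.3059, 0.0382]
force: [-14.8, -4.7, 10.7]
```

View pics/w21.png

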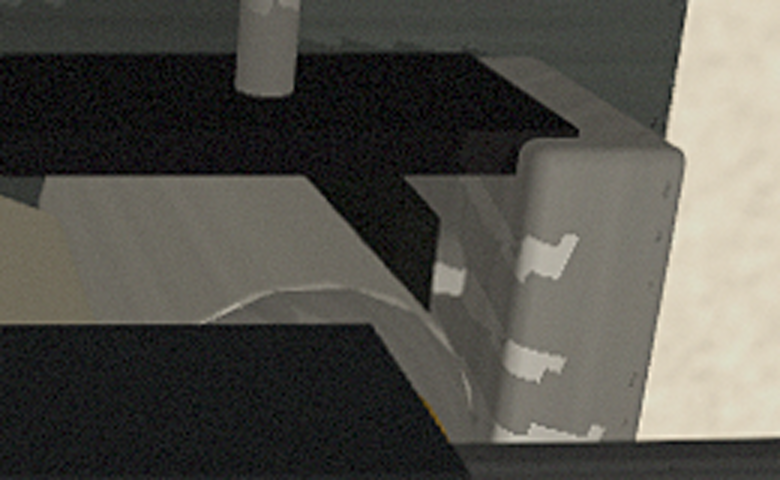

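View pics/s21.png

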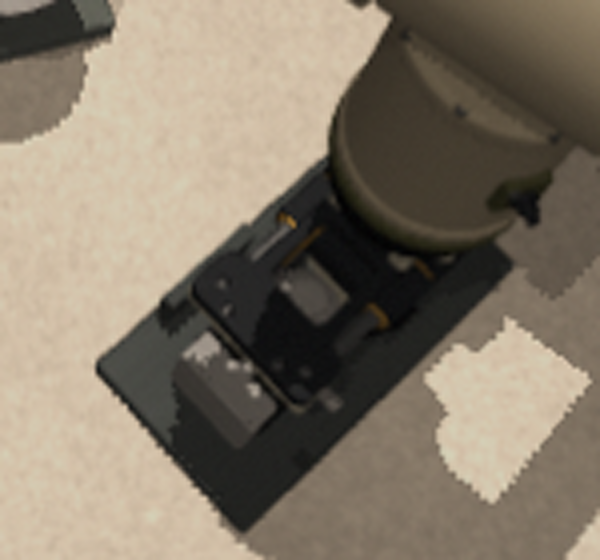

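The pad-to-block gap shrank by about 28 crop px (about 3.7 mm), which agrees with the 4.0 mm of TCP travel. Backing off.

```bash
python3 -m inch '[[[0,0,-1,0,0,0],[0,0,-1,0,0,0],[0,0,-4,0,0,0],[0,0,-10,0,0,0],[0,0,-15,0,0,0],[0,0,-20,0,0,0],[0,0,-15,0,0,0],[0,0,0,0,0,0]]]'
python3 -m inch '[[[0,-20,0,0,0,0],[0,-40,0,0,0,0],[0,-50,0,0,0,0],[0,-30,0,0,0,0],[0,-10,0,0,0,0],[0,0,0,0,0,0]]]'
python3 - <<'E'
from h import *
from plant import optics
c=optics.read_camera("wrist"); cv2.imwrite("pics/w22.png",c["image"])
o=np.array([.5181,.3069,.0]); a=.2825; e=np.array([np.cos(a),np.sin(a),0]);n=np.array([-e[1],e[0],0])
for x in (.021,.025,.029): print(x,proj(c,[o+x*e+.0015*n+[0,0,.102],o+x*e+.0015*n+[0,0,.080]]).round(1).tolist())
s=optics.read_camera("scene"); cv2.imwrite("pics/s22.png",cv2.resize(s["image"][290:430,340:490],None,fx=4,fy=4,interpolation=2))
E
```

```text
t: 39.75
tool_pos: [0.4452, 0.2877, 0.0382]
orientation: [-1.33, 0.998, -0.998]
force: [0.9, -0.3, 0.6]
opening: 0.0007
t: 40.5
tool_pos: [0.4465, 0.288, 0.1882]
orientation: [-1.329, 0.998, -0.998]
force: [0.4, -0.1, -1.2]
opening: 0.0004
0.021 [[475.4, 249.5], [464.0, 239.8]]
0.025 [[481.7, 249.5], [469.9, 239.8]]
0.029 [[488.0, 249.5], [475.7, 239.8]]
```

View pics/w22.png

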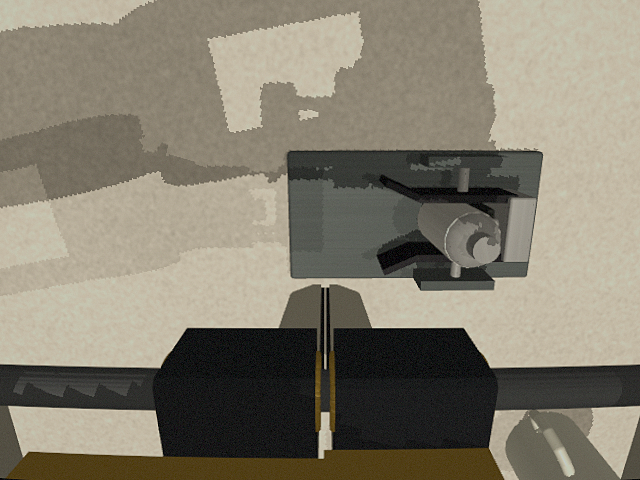

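View pics/s22.png

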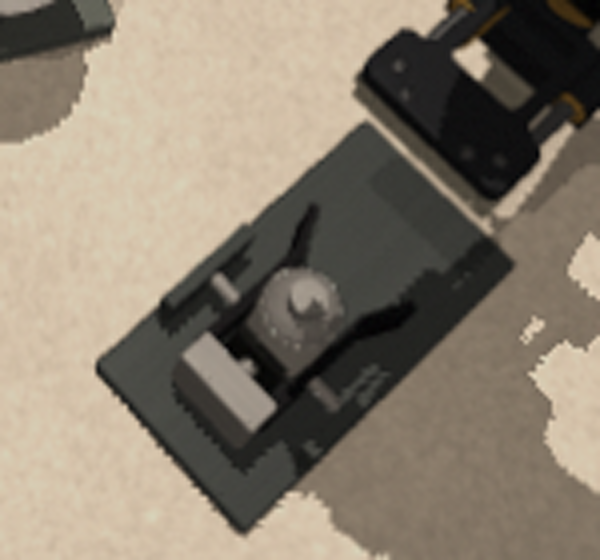

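Neck at (486,246). I'll check uprightness from another viewpoint.

```bash
python3 -m inch '[[[0,0,30,0,0,0],[0,0,40,0,0,0],[0,0,40,0,0,0],[0,0,5,0,0,0],[0,0,0,0,0,0],[0,0,0,0,0,0]]]'
python3 - <<'E'
from h import *
from plant import optics
c=optics.read_camera("wrist"); im=c["image"]
cv2.imwrite("pics/w23.png",cv2.resize(im[130:300,230:430],None,fx=4,fy=4,interpolation=2)[:600])
o=np.array([.5181,.3069,.0]); a=.2825; e=np.array([np.cos(a),np.sin(a),0]);n=np.array([-e[1],e[0],0])
C=lambda p:((proj(c,[p])[0]-[230,130])*4+1.5).round(0)
for nn in (.0015,.004):
  print(nn,"necktop",C(o+.027*e+nn*n+[0,0,.102]),"bodytop rim L/R",C(o+.007*e+nn*n+[0,0,.078]),C(o+.047*e+nn*n+[0,0,.078]),"foot",C(o+.007*e+nn*n+[0,0,.012]),C(o+.027*e+(nn+.02)*n+[0,0,.012]))
print("cheek in edges z51",C(o+.02*e+.0185*n+[0,0,.051]),C(o+.02*e-.0185*n+[0,0,.051]))
E
```

```text
t: 41.35
tool_pos: [0.5555, 0.3198, 0.1878]
orientation: [-1.331, 0.999, -0.998]
force: [-1.0, 0.3, 0.7]
opening: 0.0004
0.0015 necktop [297. 481.] bodytop rim L/R [186. 438.] [422. 439.] foot [223. 351.] [318. 256.]
0.004 necktop [297. 466.] bodytop rim L/R [186. 424.] [422. 424.] foot [222. 339.] [318. 243.]
cheek in edges z51 [272. 308.] [275. 501.]
```

View pics/w23.png

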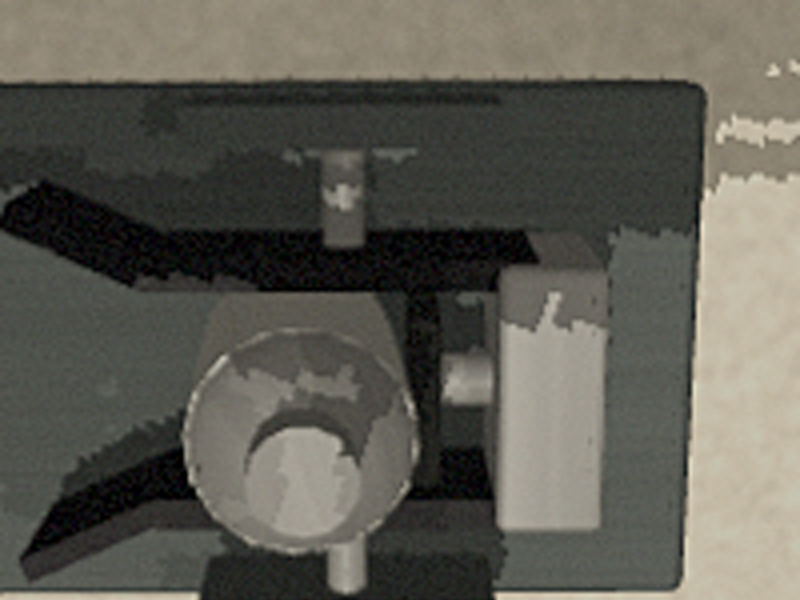

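```bash
python3 - <<'E'
from h import *
from plant import optics
c=optics.read_camera("wrist"); im=c["image"]
big=cv2.resize(im[205:275,265:345],None,fx=8,fy=8,interpolation=2)
o=np.array([.5181,.3069,.0]); a=.2825; e=np.array([np.cos(a),np.sin(a),0]);n=np.array([-e[1],e[0],0])
# tilt fits: axis through foot f, tilt th toward +e
def ring(f,th,ph,h,r):
    u=e*np.sin(th)+n*np.sin(ph)+np.array([0,0,np.cos(th)]); u/=np.linalg.norm(u)
    b1=np.cross(n,u); b1/=np.linalg.norm(b1); b2=np.cross(u,b1)
    return [f+u*h+r*(np.cos(t)*b1+np.sin(t)*b2) for t in np.linspace(0,2*np.pi,60)]
for th,col in((0,(0,255,0)),(np.radians(3),(0,0,255))):
    f=o+(.027-.045*np.sin(th))*e+.0015*n+[0,0,.012]
    for h,r in((.09,.009),(.068,.020)):
        q=((proj(c,ring(f,th,0,h,r))-[265,205])*8+3.5).astype(int)
        cv2.polylines(big,[q.reshape(-1,1,2)],True,col,1)
cv2.imwrite("pics/w24.png",big)
E
```

```text
(no output)
```

View pics/w24.png

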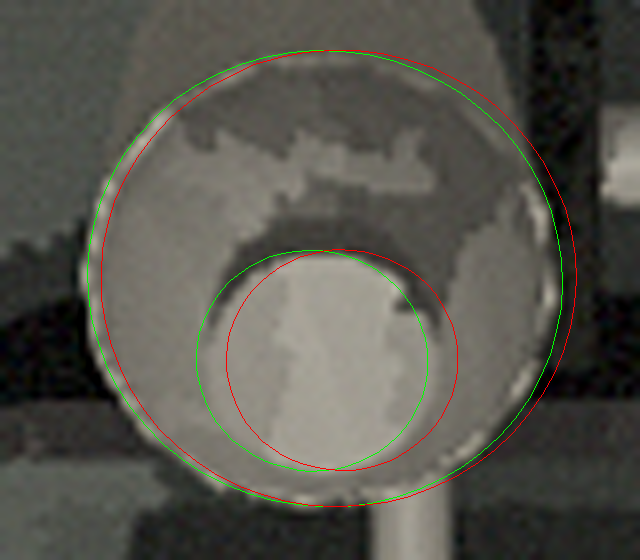

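The neck looks about 2–3° forward of the body rim, so I want a second view with the camera centred on it.

```bash
cat >> h.py <<'E'
o=np.array([.5181,.3069,.0]); a=.2825; e=np.array([np.cos(a),np.sin(a),0]);n=np.array([-e[1],e[0],0])
def ring(f,th,ph,h,r):
    u=e*np.sin(th)+n*np.sin(ph)+np.array([0,0,np.cos(th)]); u/=np.linalg.norm(u)
    b1=np.cross(n,u); b1/=np.linalg.norm(b1); b2=np.cross(u,b1)
    return [f+u*h+r*(np.cos(t)*b1+np.sin(t)*b2) for t in np.linspace(0,2*np.pi,60)]
def overlay(c,x0,y0,w,h,sc,name,xa=.027,nn=.0015):
    big=cv2.resize(c["image"][y0:y0+h,x0:x0+w],None,fx=sc,fy=sc,interpolation=2)
    for th,col in((0,(0,255,0)),(np.radians(3),(0,0,255))):
        f=o+(xa-.045*np.sin(th))*e+nn*n+[0,0,.012]
        for hh,r in((.09,.009),(.068,.020)):
            q=((proj(c,ring(f,th,0,hh,r))-[x0,y0])*sc+sc/2-.5)
            print(round(th,3),hh,"cols",q[:,0].min().round(),q[:,0].max().round(),"rows",q[:,1].min().round(),q[:,1].max().round())
            cv2.polylines(big,[q.astype(int).reshape(-1,1,2)],True,col,1)
    cv2.imwrite(name,big)
E
python3 -m inch '[[[0,0,-10,0,0,0],[0,0,-2,0,0,0],[0,0,0,0,0,0],[0,0,0,0,0,0]]]'|sed -n '1,2p'
python3 - <<'E'
from h import *
from plant import optics
c=optics.read_camera("wrist"); cv2.imwrite("pics/w25r.png",c["image"])
overlay(c,285,205,80,70,8,"pics/w25.png")
E
python3 -m inch '[[[0,0,-30,0,0,0],[0,0,-30,0,0,0],[0,0,0,0,0,0],[0,0,0,0,0,0]]]'|sed -n '1,2p'
python3 - <<'E'
from h import *
from plant import optics
c=optics.read_camera("wrist"); cv2.imwrite("pics/w26r.png",c["image"])
overlay(c,375,200,90,70,8,"pics/w26.png")
E
```

```text
t: 41.95
tool_pos: [0.5451, 0.3167, 0.1884]
0 0.09 cols 178.0 409.0 rows 248.0 469.0
0 0.068 cols 58.0 533.0 rows 48.0 505.0
0.052 0.09 cols 208.0 439.0 rows 247.0 468.0
0.052 0.068 cols 72.0 546.0 rows 48.0 504.0
t: 42.5
tool_pos: [0.4881, 0.3001, 0.1886]
0 0.09 cols 218.0 447.0 rows 287.0 507.0
0 0.068 cols 40.0 512.0 rows 89.0 543.0
0.052 0.09 cols 249.0 475.0 rows 287.0 507.0
0.052 0.068 cols 57.0 522.0 rows 89.0 543.0
```

View pics/w25.png

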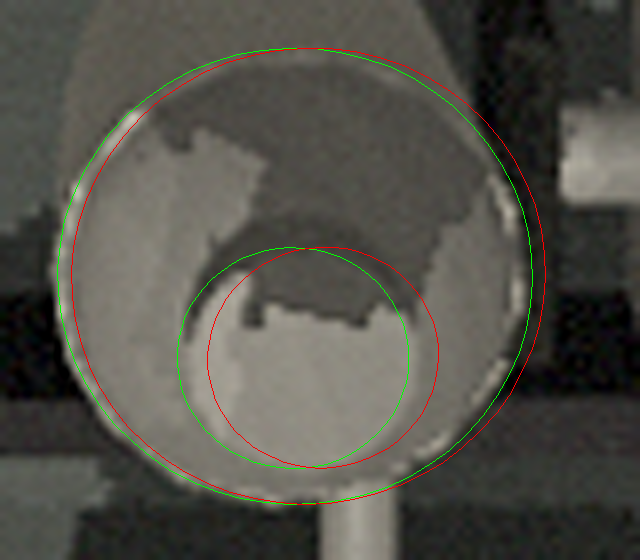

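View pics/w26.png

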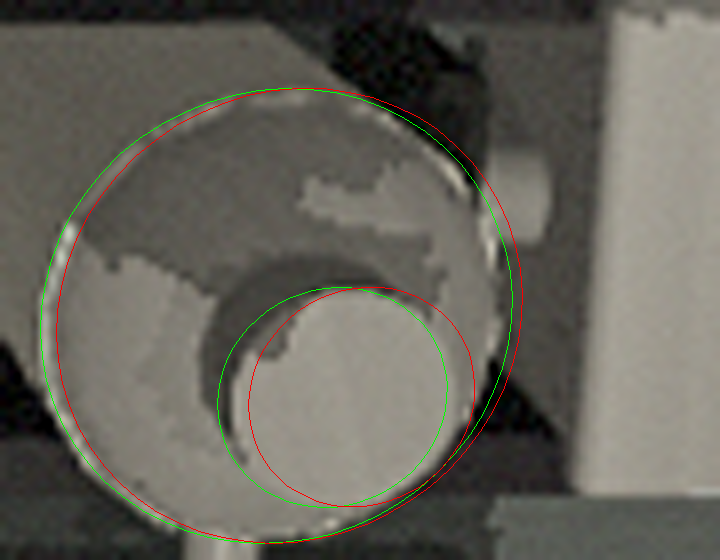

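```bash
python3 - <<'E'
import cv2,numpy as np
a=cv2.resize(cv2.imread("pics/w13.png")[220:310,285:375],None,fx=6,fy=6,interpolation=2)
b=cv2.resize(cv2.imread("pics/w5.png")[205:295,280:370],None,fx=6,fy=6,interpolation=2)[:, :250]
cv2.imwrite("pics/w13c.png",a)
E
```

```text
(no output)
```

View pics/w13c.png

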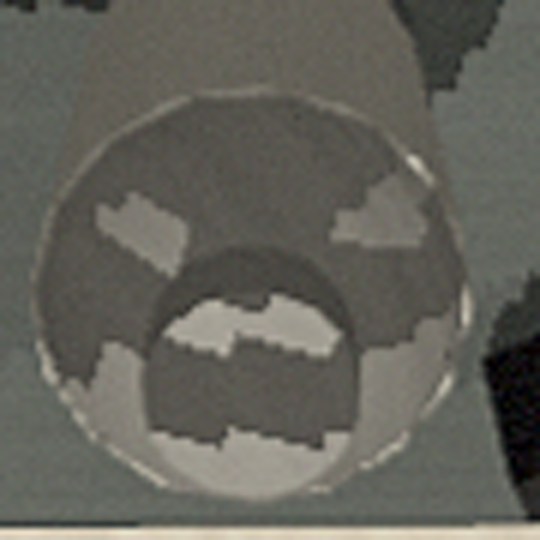

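Two views agree on about a 3° forward tilt. An unloaded reference, w13, shows 0 offset, so the tilt is real: the finger had pushed at rim height and the foot lagged. I'll push the foot in about 1.7 mm, low down with the tool pitched so that the tip leads, while the pad stops the top.

```bash
python3 -m inch '[[[0,0,-25,0,0,0],[0,0,-30,0,0,0],[0,0,0,0,0,0],[0,50,0,0,0,0],[0,50,0,0,0,0],[0,40,0,0,0,0],[0,10,0,0,0,0],[0,0,0,0,0,0]]]'|sed -n '1,4p'; python3 -m inch '[[[0,3,0,0.1,0,0],[0,0,0,0,0,0],[0,0,0,0,0,0]]]'|sed -n '1,4p'
python3 - <<'E'
from h import *
s=monitor.read_state();d=s["tool_pos"]-o; print("e",d@e,"n",d@n)
go(o-.0155*e+.0015*n+[0,0,.032],.2825)
E
```

```text
t: 43.55
tool_pos: [0.4353, 0.2847, 0.0385]
orientation: [-1.33, 0.999, -0.998]
force: [-0.5, 0.8, 1.1]
t: 43.92
tool_pos: [0.436, 0.2854, 0.0374]
orientation: [-1.246, 0.936, -1.035]
force: [0.9, 0.6, -0.2]
e -0.08481320168477637 n 0.0021950243598035622
tcp [0.436  0.2854 0.0374] t 43.925 F [ 0.86  0.55 -0.19] op 0.4
shift tool mm [ 0.7 12.4 68.4]
z-dir yaw 0.283 x-dir [ 0.279 -0.96  -0.001] y [ 0.097  0.029 -0.995]
turn world -0.001 tool rotvec [ 0.     0.001 -0.   ]
```

```bash
python3 -m inch '[[[0.5,3,16,0,0,0],[0,3,16,0,0,0],[0,3,16,0,0,0],[0,2,10,0,0,0],[0,0,4,0,0,0],[0,0,0,0,0,0]]]'|sed -n '1,4p'
python3 - <<'E'
from h import *
from plant import optics
s=monitor.read_state();d=s["tool_pos"]-o; print("e",d@e,"n",d@n)
go(o-.0127*e+.0015*n+[0,0,.032],.2825)
c=optics.read_camera("wrist"); cv2.imwrite("pics/w27.png",c["image"])
E
```

```text
t: 44.68
tool_pos: [0.4952, 0.3017, 0.0307]
orientation: [-1.247, 0.937, -1.035]
force: [0.3, 0.5, 0.3]
e -0.023459134312371677 n 0.0013470584147846128
tcp [0.4952 0.3017 0.0307] t 44.675 F [0.32 0.51 0.28] op 0.4
shift tool mm [-0.1 -0.3 10.8]
z-dir yaw 0.283 x-dir [ 0.279 -0.96  -0.   ] y [ 0.096  0.028 -0.995]
turn world -0.0 tool rotvec [ 0.  0. -0.]
```

View pics/w27.png

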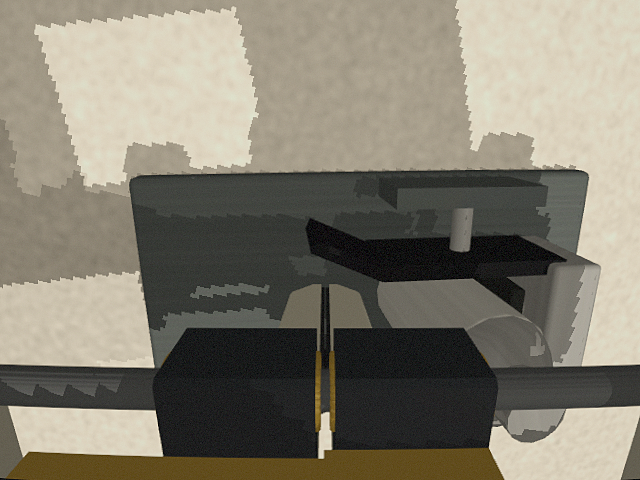

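```bash
python3 -m inch '[[[0,0,2,0,0,0],[0,0,2,0,0,0],[0,0,2,0,0,0],[0,0,1,0,0,0]]]'|sed -n '2p;4p'; python3 -m inch '[[[0,0,0.7,0,0,0],[0,0,0.7,0,0,0]]]'|sed -n '2p;4p'; python3 -m inch '[[[0,0,0.5,0,0,0],[0,0,0,0,0,0]]]'|sed -n '2p;4p'
python3 - <<'E'
from h import *
s=monitor.read_state();d=s["tool_pos"]-o; print("e",d@e,"n",d@n)
E
```

```text
tool_pos: [0.5019, 0.3036, 0.0313]
force: [0.5, -0.3, -0.2]
tool_pos: [0.5031, 0.3039, 0.0313]
force: [0.3, 0.0, -0.1]
tool_pos: [0.5036, 0.3041, 0.0314]
force: [0.0, 1.2, -0.2]
e -0.014760359704763821 n 0.0013386185753401954
```

```bash
python3 -m inch '[[[0,0,0.5,0,0,0],[0,0,0,0,0,0]]]'|sed -n '2p;4p'; python3 -m inch '[[[0,0,0.5,0,0,0],[0,0,0,0,0,0]]]'|sed -n '2p;4p'; python3 -m inch '[[[0,0,0.5,0,0,0],[0,0,0,0,0,0]]]'|sed -n '2p;4p'
python3 - <<'E'
from h import *
s=monitor.read_state();d=s["tool_pos"]-o; print("e",d@e,"n",d@n)
E
```

```text
tool_pos: [0.504, 0.3042, 0.0314]
force: [-0.2, 0.4, -0.3]
tool_pos: [0.5045, 0.3044, 0.0315]
force: [0.5, -0.2, -0.3]
tool_pos: [0.505, 0.3045, 0.0316]
force: [-0.2, -0.5, -1.0]
e -0.013228344565393858 n 0.0013264371015377563
```

```bash
python3 -m inch '[[[0,0,0.5,0,0,0],[0,0,0,0,0,0]]]'|sed -n '2p;4p'; python3 -m inch '[[[0,0,0.5,0,0,0],[0,0,0,0,0,0]]]'|sed -n '2p;4p'; python3 -m inch '[[[0,0,0.5,0,0,0],[0,0,0,0,0,0]]]'|sed -n '2p;4p'
python3 - <<'E'
from h import *
from plant import optics
s=monitor.read_state();d=s["tool_pos"]-o; print("e",d@e,"n",d@n)
c=optics.read_camera("wrist"); cv2.imwrite("pics/w28.png",c["image"])
E
```

```text
tool_pos: [0.5055, 0.3046, 0.0316]
force: [-0.4, 0.4, 0.0]
tool_pos: [0.506, 0.3048, 0.0316]
force: [-0.6, -0.1, 0.3]
tool_pos: [0.5065, 0.3049, 0.0317]
force: [0.2, -0.6, -1.1]
e -0.011731413978883304 n 0.0013728271387164705
```

View pics/w28.png

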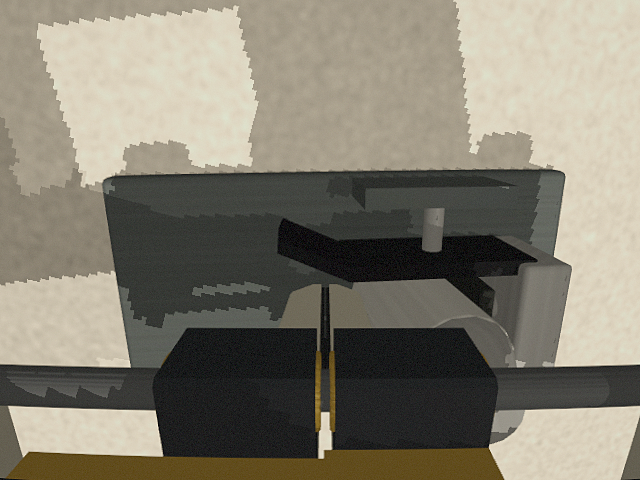

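Still no contact. The fingers evidently taper towards the tip, which also explains the earlier high contact. Continuing by feel.

```bash
for i in 1; do python3 -m inch '[[[0,0,0.5,0,0,0],[0,0,0.5,0,0,0]]]'|sed -n '2p;4p'; python3 -m inch '[[[0,0,0.5,0,0,0],[0,0,0,0,0,0]]]'|sed -n '2p;4p'; python3 -m inch '[[[0,0,0.5,0,0,0],[0,0,0,0,0,0]]]'|sed -n '2p;4p';python3 -m inch '[[[0,0,0.5,0,0,0],[0,0,0,0,0,0]]]'|sed -n '2p;4p'; done
```

```text
tool_pos: [0.5073, 0.3052, 0.0317]
force: [-1.8, -1.1, 0.6]
tool_pos: [0.5074, 0.3052, 0.0316]
force: [-2.3, -1.2, 1.0]
tool_pos: [0.5076, 0.3052, 0.0314]
force: [-6.0, -1.2, 0.8]
tool_pos: [0.5078, 0.3053, 0.0312]
force: [-5.3, -2.3, 1.7]
```

```bash
python3 -m inch '[[[0,0,0.5,0,0,0],[0,0,0,0,0,0]]]'|sed -n '2p;4p'; python3 -m inch '[[[0,0,0.5,0,0,0],[0,0,0,0,0,0]]]'|sed -n '2p;4p';python3 -m inch '[[[0,0,0.5,0,0,0],[0,0,0,0,0,0]]]'|sed -n '2p;4p'
python3 - <<'E'
from h import *
from plant import optics
c=optics.read_camera("wrist"); cv2.imwrite("pics/w29.png",np.vstack([cv2.resize(i[220:380,340:600],None,fx=3,fy=3,interpolation=2)[:300] for i in (cv2.imread("pics/w28.png"),c["image"])]))
E
```

```text
tool_pos: [0.508, 0.3053, 0.031]
force: [-5.9, -2.2, -0.8]
tool_pos: [0.5082, 0.3053, 0.0308]
force: [-6.0, -2.4, -0.6]
tool_pos: [0.5083, 0.3054, 0.0307]
force: [-7.2, -1.5, -1.6]
```

View pics/w29.png

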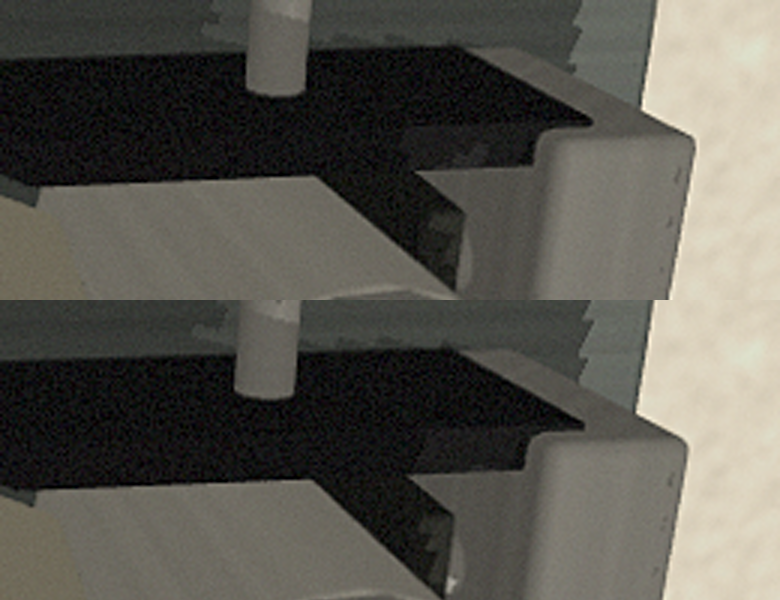

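```bash
python3 -m inch '[[[0,0,0.7,0,0,0],[0,0,0,0,0,0]]]'|sed -n '2,4p'; python3 -m inch '[[[0,0,0.7,0,0,0],[0,0,0,0,0,0]]]'|sed -n '2,4p'
python3 - <<'E'
from h import *
from plant import optics
c=optics.read_camera("wrist"); cv2.imwrite("pics/w30.png",c["image"])
s=monitor.read_state();d=s["tool_pos"]-o; print("e",d@e,"n",d@n); go((0,0,0))
E
```

```text
tool_pos: [0.5085, 0.3054, 0.0304]
orientation: [-1.252, 0.939, -1.033]
force: [-8.2, -2.1, -0.7]
tool_pos: [0.5088, 0.3055, 0.0302]
orientation: [-1.253, 0.94, -1.033]
force: [-10.6, -3.0, -0.1]
e -0.009319355306046048 n 0.001164154722954808
tcp [0.5088 0.3054 0.0302] t 49.625 F [-9.86 -2.71 -0.98] op 0.4
shift tool mm [ 151.1  -23.7 -574.2]
z-dir yaw 0.283 x-dir [ 0.279 -0.96   0.001] y [ 0.09   0.026 -0.996]
```

View pics/w30.png

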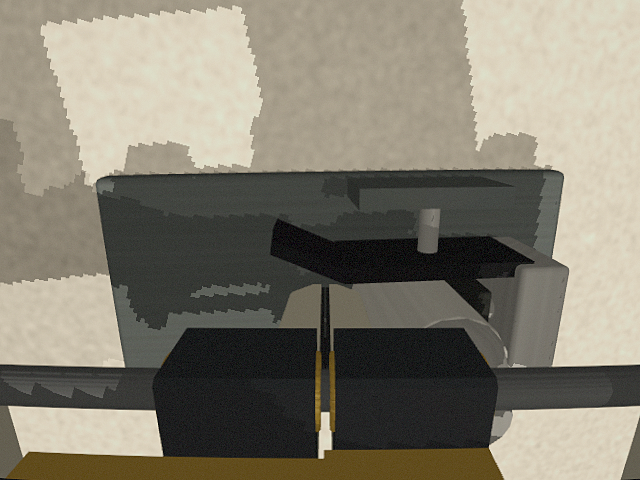

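```bash
python3 -m inch '[[[0,0,0.7,0,0,0],[0,0,0,0,0,0]]]'|sed -n '2p;4p'
python3 -m inch '[[[0,0,-2,0,0,0],[0,0,-6,0,0,0],[0,0,-15,0,0,0],[0,0,-25,0,0,0],[0,0,-15,-0.094,0,0],[0,-40,0,0,0,0],[0,-60,0,0,0,0],[0,-50,0,0,0,0]]]'|sed -n '1,4p'
python3 -m inch '[[[0,0,20,0,0,0],[0,0,25,0,0,0],[0,0,0,0,0,0],[0,0,0,0,0,0]]]'|sed -n '1,4p'
python3 - <<'E'
from h import *
from plant import optics
c=optics.read_camera("wrist"); cv2.imwrite("pics/w31r.png",c["image"])
print(proj(c,[o+.027*e+[0,0,.1]]))
p=proj(c,[o+.027*e+[0,0,.09]])[0]; x0=int(p[0])-45; y0=int(p[1])-38; print(x0,y0)
overlay(c,x0,y0,90,72,8,"pics/w31.png")
E
```

```text
tool_pos: [0.5092, 0.3055, 0.0301]
force: [-10.3, -3.6, -1.7]
t: 50.88
tool_pos: [0.4522, 0.2892, 0.1791]
orientation: [-1.321, 0.993, -1.002]
force: [0.6, -0.1, -0.5]
t: 51.38
tool_pos: [0.494, 0.3013, 0.1763]
orientation: [-1.325, 0.995, -1.001]
force: [0.2, 0.5, -0.6]
[[409.05183869 255.97063664]]
360 212
0 0.09 cols 282.0 523.0 rows 229.0 458.0
0 0.068 cols 100.0 593.0 rows 18.0 492.0
0.052 0.09 cols 315.0 552.0 rows 228.0 458.0
0.052 0.068 cols 117.0 603.0 rows 18.0 491.0
```

View pics/w31.png

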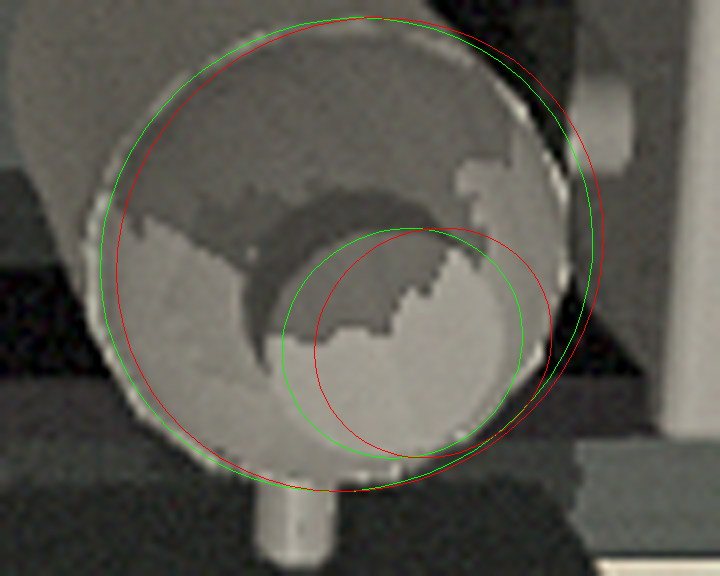

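Tilt is now about 0.5° (neck-to-rim offset 59 px; upright 56, 3° 73). The second push stayed at about 10–11 N, which is too little to have driven the pad further. Final overview next.

```bash
python3 -m inch '[[[0,-40,-40,0,0,0],[0,-40,-50,0,0,0],[0,-20,-50,0,0,0],[0,0,-10,0,0,0],[0,0,0,0,0,0],[0,0,0,0,0,0]]]'|sed -n '1,4p'
python3 - <<'E'
from h import *
from plant import optics
s=optics.read_camera("scene"); cv2.imwrite("pics/s32.png",cv2.resize(s["image"][120:440,210:490],None,fx=1.8,fy=1.8,interpolation=2))
cv2.imwrite("pics/t32.png",optics.read_camera("top")["image"])
E
```

```text
t: 52.18
tool_pos: [0.3512, 0.2596, 0.2733]
orientation: [-1.326, 0.995, -1.0]
force: [0.6, 0.4, -0.2]
```

View pics/s32.png

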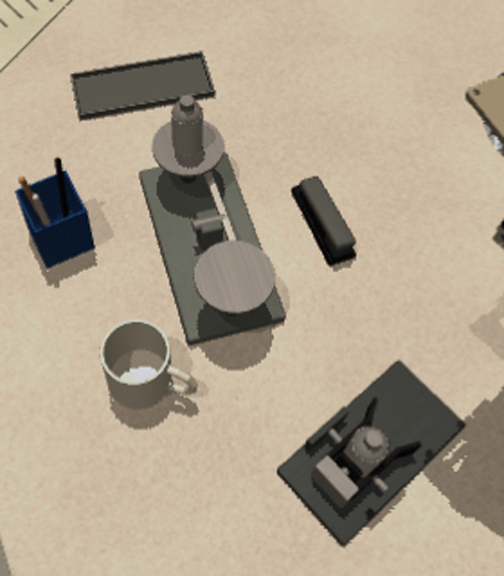

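View pics/t32.png

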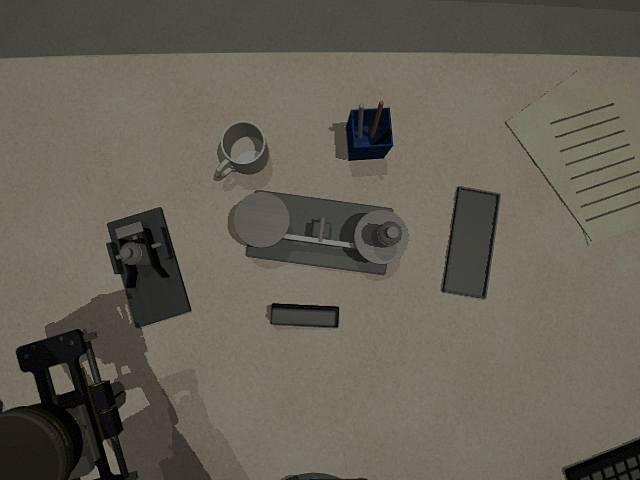

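The lighter cylinder stands on the right pan (top view (388,234)) and the heavier in the holder ((131,252)). The mug, pen cup and stapler are at the same pixels as at the start. Handing in.

```bash
python3 -c "
from plant import robot
print(robot.close_job())"
```

```text
the job is handed in; nothing more can be done
None
```

The job is handed in after about 52 s. The heavier cylinder is clipped upright in the spring holder, and the lighter one is still standing on the right pan.

- **Weighing:** I set the first cylinder on the left pan and the second on the right, then let go. The left pan stayed fully down, at −8 mm by its size in the picture. That agrees with the lifting forces of about 3 N against 1.7 N.
- **Holder:** I stood the heavy cylinder on the loading spot and slid it in with closed fingers. The push force stepped from about 8 N to 12.7 N, which I took as the pad, and I went on 4.0 mm by tool travel. The pad-to-block gap in the pictures gave about 3.7 mm.
- **A fault, mended:** That push left the cylinder leaning about 3° forward, because the fingers taper and had pushed high up. I pushed the foot in with a pitched tool at about 10–11 N; the last check showed about 0.5° of lean.
- **Not checked again:** I did not re-measure the pad after the mending push. The force was below what it took to move the pad, so it should still be at about 4 mm. Righting the cylinder moved its top back about 1.4 mm, so it may now stand up to about a millimetre off the pad.
- **Last pictures:** The mug, pen cup and stapler are where they started, nothing fell over, and the arm is clear of everything.

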